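# Swap the batch in the UV curing tray and start the lamp

## Task

Take the finished pendants out of the curing tray and lay them flat, side by side, on the bottom of the wooden dish, and load every new pendant from the worktop into the pocket of its own shape, seated flat on the pocket floor. When all are in, slide the tray fully home into the UV lamp until its front panel meets the lamp's face, with the pendants still seated, and press the start button. Leave the pliers, tweezers, jar and glue where they are.

Things in the scene. Friction and masses are not known exactly. Their poses are not given: they have to be found in the camera images.
- lamp: White UV curing lamp, fixed: bottomless hood 200 wide x 185 deep x 90 mm high (panel on top to 92). Origin on the table in the middle of the mouth, in the plane of the front face; x points into the lamp, y across, z up. Tunnel 133 mm wide, 54 high, 177 deep, floor = the table; its walls flare to 147 mm over the first 12 mm. The tray is home when its origin is at x = 58 mm here.
- start_top (a point): Centre of the top of the lamp's start button, a white spring push button 24 mm in diameter in a grey ring on the hood, standing 111 mm above the table, 50 mm behind the front face. Pressed straight down; travel 5 mm, about 4 N.
- start (a joint): Travel of the start button: 0 released, 0.005 fully pressed (m). It springs back.
- tray: Loose aluminium curing tray, 0.35 kg, flat on the table. Origin under the middle of its plate (116 in x, 130 in y, 10 mm thick); x points to the rear edge, which goes first into the lamp, sliding on the table. Front panel 164 wide, 24 high, at x -62 to -58 mm: stops against the lamp's face when home. Four pockets 6 mm deep, floors 4 mm above the table; black pull in front.
- tray_pull (a point): Grip point of the tray's black upright pull, at tray x -102, y 0, 36 mm above the table; the pull is 36 mm long in x, 10 mm thick in y, its top 48 mm above the table, on a flat tongue 30 mm wide and 5 mm thick (tray x -123 to -61). Pinch it across the tray's y; the tray slides easily with the pull eased up 1 to 2 mm, but binds if pressed down.
- dish: Open wooden dish for finished pieces, fixed; outside 180 (x) x 110 (y) x 22 mm high, walls 6 mm, floor 6 mm thick. Origin under its centre.
- pocket_round (a point): Centre of the floor of the tray's round, 39 mm pocket, at tray x -28, y 31 mm; 6 mm deep, its rim 10 mm above the table.
- pocket_square (a point): Centre of the floor of the tray's square, 35 mm pocket, at tray x 30, y 31 mm; 6 mm deep, its rim 10 mm above the table.
- pocket_oblong (a point): Centre of the floor of the tray's oblong, 43 along the tray's x by 29 mm pocket, at tray x -30, y -31 mm; 6 mm deep, its rim 10 mm above the table.
- pocket_bar (a point): Centre of the floor of the tray's bar-shaped, 53 along the tray's x by 23 mm pocket, at tray x 26, y -31 mm; 6 mm deep, its rim 10 mm above the table.
- new_round: Uncured pendant lying on the worktop at the start, dark red resin with a small brass inlay on top, round, 36 mm in diameter, 16 mm thick, 25 g; origin in the middle of its underside, z up. Some may be absent.
- new_square: Uncured pendant lying on the worktop at the start, dark red resin with a small brass inlay on top, square, 32 x 32 mm, 16 mm thick, 25 g; origin in the middle of its underside, z up. Some may be absent.
- new_oblong: Uncured pendant lying on the worktop at the start, dark red resin with a small brass inlay on top, oblong, 40 (its x) x 26 mm (its y), 16 mm thick, 25 g; origin in the middle of its underside, z up. Some may be absent.
- new_bar: Uncured pendant lying on the worktop at the start, dark red resin with a small brass inlay on top, a slim bar, 50 (its x) x 20 mm (its y), 16 mm thick, 25 g; origin in the middle of its underside, z up. Some may be absent.
- old_round: Finished pendant that lies in its pocket of the tray at the start; same look, round, 36 mm in diameter, 16 mm thick, 25 g; origin in the middle of its underside, z up. Some are absent.
- old_square: Finished pendant that lies in its pocket of the tray at the start; same look, square, 32 x 32 mm, 16 mm thick, 25 g; origin in the middle of its underside, z up. Some are absent.
- old_oblong: Finished pendant that lies in its pocket of the tray at the start; same look, oblong, 40 (its x) x 26 mm (its y), 16 mm thick, 25 g; origin in the middle of its underside, z up. Some are absent.
- old_bar: Finished pendant that lies in its pocket of the tray at the start; same look, a slim bar, 50 (its x) x 20 mm (its y), 16 mm thick, 25 g; origin in the middle of its underside, z up. Some are absent.
- pliers_a: Not part of the job: pliers with black handles lying flat, about 130 mm long, 13 mm high; origin under the pivot.
- pliers_b: Not part of the job: pliers with black handles and a shorter nose, lying flat, about 117 mm long, 13 mm high; origin under the pivot.
- tweezers: Not part of the job: steel tweezers lying flat, 115 mm long, 6 mm high; origin under the middle.
- jar: Not part of the job: small glass jar with a steel lid, 52 mm across, 55 mm tall; origin under its centre.
- glue: Not part of the job: white glue bottle, 36 mm across, 95 mm tall; origin under its centre.

How it is judged:
By the outcome, as a careful person would: the job done as asked, in the order asked, and still so for the second after the job is handed in, with the robot touching nothing.
Of new_round, new_square, new_oblong, new_bar only 3 to 4 are there at a start; the rules pass over those that are not, and their reading is None.
Of old_round, old_square, old_oblong, old_bar only 2 to 3 are there at a start; the rules pass over those that are not, and their reading is None.
At some moment in a run one of new_round, new_square, new_oblong, new_bar may be knocked a few centimetres aside while the robot is not near it.
Once in a run the grip may slacken for a moment while it holds something.
It also fails if it takes over 210 s, if anything falls off the work surface, if the arm or the gripper's body presses on something with over 40 N, if the wrist force passes 120 N, or if a joint passes its speed limit or range.

## Robot

A 6-joint arm with a two-finger parallel gripper is mounted at the origin on the work surface. World frame = base frame: x ahead of the robot, y to its left, z up, the work surface at z = 0. Lengths are in m, angles in rad, forces in N, time in s.
With the tool pointing down it reaches from about 0.35 to 0.775 m from the base axis. Payload 5.5 kg.
Tool frame: the origin (TCP) lies midway between the tips of the shut fingers; the grasp point (between the pads) lies 19 mm behind it; z points along the fingers, y is the line along which they close (so a half turn about z gives the same grasp; the last joint's range is limited). The gripper opens to 85 mm and grips with 20 to 120 N. Pads are 22 mm wide; open, the fingers measure 114 mm over their backs; the gripper's body (76 mm by 85 mm) begins 54 mm behind the grasp point. The pads swing forward as they close: fully open they stand 13 mm farther back than shut.
Start: joints at [1.143, 0.313, 0.046, 1.304, 0, 1.431], TCP at [0.163, 0.551, 0.231] pointing down, gripper open.
Joint ranges: [-2.76, 2.76], [-0.86, 1.69], [-1.03, 1.26], [-2.2, 2.34], [-1.47, 1.5], [-3.14, 3.14]. Speed limits (rad/s): [2.57, 2.57, 3.14, 3.14, 3.14, 3.14].

## Interface

Orientations are given as a unit quaternion [x, y, z, w].
In Python, from plant import r gives the robot as it stands.
- The arm moves only by the tool send_rows, never from a script. Its argument "steps" is a list of rows, each an object with "slide": the shift along the tool's x, y, z scaled (see below), a list of three; "turn": the turn about the tool's z scaled (see below). A call has 1 to 5 rows; each row is the pose to reach, as a shift and turn from the pose commanded when the call began, along the tool's axes at that moment; what a row does not reach only later rows make up. The controller multiplies each number of a shift by 750 mm and each number of a turn by 90 degrees. A row lasts 1/12 s, in which the tool goes at most 41.7 mm and 7.16 degrees, less where a joint would pass 70% of its speed; a pose out of reach is approached as far as the arm can. A call with a number of a shift or a turn outside -1 to 1 is refused whole. A call with a gripper value outside its range is refused whole. "grip" is the opening, from 0 (shut) to 1 (fully open), set as the call begins (left out, the last holds). The fingers move at their own pace and stop on an object; the grip force is fixed at half the most. Time passes only in rows, so rows that repeat a pose let the fingers close. It gives the time, the measured TCP pose, the force, the opening and the grip force at its end, in the units of the state.
- r.get_obs(): the state, without advancing time (a new reading comes with each control period).
- r.snapshot(name): name is "scene" or "top" or "wrist"; returns (picture, depth): 420x560x3 uint8, red, green, blue; 420x560 float32, m along the optical axis (not along the pixel's ray), 0 where there is no reading.
- r.calibration(name): a dict with "intrinsics" (3x3 intrinsics, pixels), "xyz" and "orientation" of the camera in the world. Camera axes: x right, y up, looking along -z (the intrinsics and any distortion apply to the point x, -y, -z); pixel columns grow to the right and rows downward; lengths in m; the calibration is good to about 2 mm. A picture is of the moment at which its call begins: read the wrist's pose just before it. calibration takes no time and is no camera call; for the wrist camera it gives the pose at the moment of the call.
- r.finish_job(): hands the job in; it is judged then, once.
The state is a dict: "t": time; "joint_positions": joint angles; "joint_vel": joint speeds; "joint_efforts": joint torques, N m; "position": TCP position; "orientation": TCP orientation; "ft_force": force on the tool from outside, world axes, zero at the start; "ft_torque": the same for the moment, N m; "opening": finger opening in m; "grasp_force": force on a finger pad.
Only numpy, scipy, OpenCV 4.12 (cv2) and the standard library are available. Lean on these libraries where they do the work, as an engineer would, in place of code of your own. Each camera call takes 0.05 s, during which the arm holds its last target. There are 200 camera calls.

## Working session

There is one attempt and no reset: what is moved stays moved. The work goes in short steps, Python scripts to look and compute and a tool call to move; the robot and the scene stay as the last step left them, time stands still between calls to the robot, and variables do not carry over. Pictures are saved under pics/ and viewed, at most 15 in all, crops included, and the job is handed in when it is done.

Besides the shell and the picture viewer there is one more tool, called after ">>>" as a command line: name --argument value ..., lists and objects as JSON in quotes. send_rows: Moves the arm, as the interface text tells. Its arguments: {"type":"object","properties":{"steps":{"type":"array","items":{"type":"object","properties":{"slide":{"type":"array","items":{"type":"number","minimum":-1,"maximum":1}},"turn":{"type":"number","minimum":-1,"maximum":1}}}},"grip":{"type":"number"}},"required":["steps"]}

```bash
mkdir -p pics; ls; python3 - <<'E'
from plant import r
import cv2
o=r.get_obs();print(o['t'],o['position'],o['orientation'],o['opening'])
for n in ['top','scene']:
    p,d=r.snapshot(n);cv2.imwrite(f'pics/{n}0.png',cv2.cvtColor(p,cv2.COLOR_RGB2BGR));print(n,r.calibration(n))
E
```

```text
pics
0.0 [0.16299245 0.55087674 0.23041982] [ 1.43384465e-01  9.89666648e-01 -8.70850319e-04 -2.48255145e-04] 0.08529813251402253
top {'intrinsics': array([[496.0731423 ,   0.        , 280.22277193],
       [  0.        , 496.0731423 , 212.12101338],
       [  0.        ,   0.        ,   1.        ]]), 'xyz': array([ 0.30472528, -0.04133876,  1.34005961]), 'orientation': array([ 0.07584427, -0.07309139, -0.69295422,  0.71324592])}
scene {'intrinsics': array([[400.17229143,   0.        , 285.15226043],
       [  0.        , 400.17229143, 205.79538128],
       [  0.        ,   0.        ,   1.        ]]), 'xyz': array([ 1.16749024, -0.54582573,  0.99543322]), 'orientation': array([0.32417193, 0.14729116, 0.37974745, 0.85382068])}
```

View pics/top0.png

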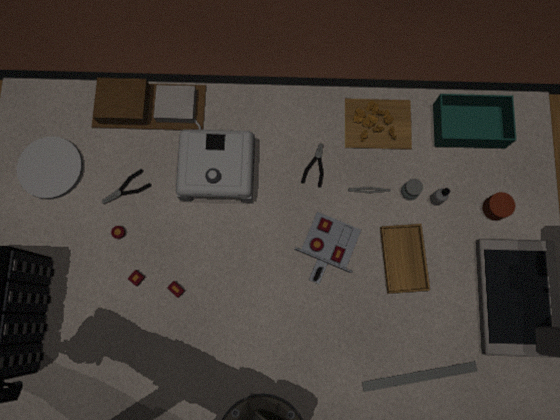

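View pics/scene0.png

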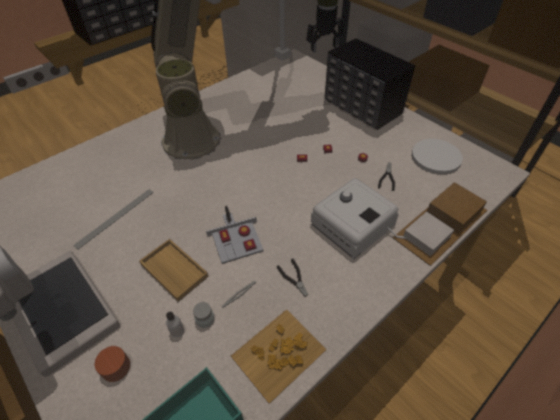

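The top view shows the lamp at (215,165), its button at (213,176) and its mouth facing down. The tray is at (330,245) with its pull at (318,272), and it holds three old pendants. The dish is at (404,258). Three new pendants lie at (118,232), (136,278) and (176,289). The scene view agrees. Next I measure rough poses.

```bash
cat > h.py <<'E'
from plant import r
import numpy as np, cv2
from scipy.spatial.transform import Rotation as R
def snap(n,save=None):
    c=r.calibration(n); p,d=r.snapshot(n)
    if save: cv2.imwrite(f'pics/{save}.png',cv2.cvtColor(p,cv2.COLOR_RGB2BGR))
    return p,d,c
def ray(c,uv,z):
    uv=np.atleast_2d(uv).astype(float)
    K=c['intrinsics'];v=np.c_[(uv[:,0]-K[0,2])/K[0,0],-(uv[:,1]-K[1,2])/K[1,1],-np.ones(len(uv))]
    v=R.from_quat(c['orientation']).apply(v);return c['xyz']+v*((z-c['xyz'][2])/v[:,2])[:,None]
def proj(c,P):
    v=R.from_quat(c['orientation']).inv().apply(np.atleast_2d(P)-c['xyz']);K=c['intrinsics']
    return np.c_[K[0,2]+K[0,0]*v[:,0]/-v[:,2],K[1,2]+K[1,1]*v[:,1]/v[:,2]]
def redmask(p):
    h=cv2.cvtColor(p,cv2.COLOR_RGB2HSV)
    m=(((h[...,0]<28)|(h[...,0]>165))&(h[...,1]>130)&(h[...,2]>40)).astype(np.uint8)
    return cv2.morphologyEx(m,cv2.MORPH_CLOSE,np.ones((3,3),np.uint8))
def pieces(p,c,z,lo,hi):
    cs,_=cv2.findContours(redmask(p),cv2.RETR_EXTERNAL,cv2.CHAIN_APPROX_NONE);out=[]
    for k in cs:
        if len(k)<8: continue
        w=ray(c,k[:,0,:],z)[:,:2]*1000
        a=cv2.contourArea(w.astype(np.float32))
        if not lo<a<hi: continue
        (x,y),(s,t),g=cv2.minAreaRect(w.astype(np.float32))
        out.append((k[:,0,:].mean(0).round(),np.round([x,y,s,t,g,a],1)))
    return out
def to(x,y,z,yaw=None):
    """slide/turn numbers from the measured pose; yaw (deg) = world heading of tool x"""
    o=r.get_obs();q=R.from_quat(o['orientation']);m=q.as_matrix()
    s=q.inv().apply(np.array([x,y,z])-o['position'])/.75
    y0=np.degrees(np.arctan2(m[1,0],m[0,0]))
    t=0 if yaw is None else -((yaw-y0+90)%180-90)/90
    return s.round(4),round(t,4),round(y0,2)
E
python3 - <<'E'
from h import *
for n in ['top','scene']:
    p,d,c=snap(n)
    for k in pieces(p,c,.016,300,4000): print(n,*k)
    if n=='top':
        for nm,uv,z in [('button',(213,176),.111),('pull',(318,272),.048),('lampFL',(178,197),.09),('lampFR',(252,201),.09),('dish',(404,258),.022),('trayc',(330,242),.01),('panelL',(295,250),.024),('panelR',(351,271),.024)]: print(nm,ray(c,uv,z)[0].round(3),d[uv[1],uv[0]])
c=r.calibration('wrist');o=r.get_obs();print(c,R.from_quat(o['orientation']).inv().apply(c['xyz']-o['position']))
E
```

```text
top [176. 289.] [372.6 238.6  36.2  23.7  48.1 732.9]
top [135. 278.] [400.1 347.4  29.4  30.   53.7 764.7]
top [338. 254.] [ 478.3 -189.2   23.7   37.6   68.7  754.6]
top [316. 244.] [ 503.3 -132.2   32.7   29.6    0.9  767.7]
top [117. 232.] [522.  406.9  30.8  29.8   5.5 732.7]
top [325. 225.] [ 556.8 -152.9   30.3   29.8   64.5  757.1]
top [501. 204.] [ 627.4 -636.1   68.    68.7   22.9 3559.5]
top [200. 103.] [ 894.2  208.1  126.5   26.     3.5 1832.4]
top [321.  64.] [1031.5 -134.    51.1   52.    28.3  464.5]
top [142.  64.] [1022.7  378.6  108.7   52.9   83.3  613.7]
top [153.  53.] [1054.8  353.1   57.2   36.7   59.1  892. ]
top [345.  48.] [1084.3 -206.7   38.5   18.6   35.8  318.2]
top [265.  48.] [1077.    25.9   39.    52.3   17.   584.7]
top [297.  56.] [1059.2  -61.    46.9   97.3   82.  1009.2]
top [100.  45.] [1071.4  514.3   35.2   39.    31.6  520.2]
top [276.  34.] [ 1.1311e+03 -4.0000e-01  1.1250e+02  3.3500e+01  5.0700e+01  1.0466e+03]
top [270.   8.] [1214.3   20.3   49.3   58.5   26.7  786.1]
button [0.658 0.143 0.111] 1.2757881
pull [ 0.425 -0.135  0.048] 1.2
[... 983 characters left out ...]
 115.3 1449.4   24.    58.4   47.3  437.4]
scene [412.  18.] [ -59.8 1498.2   22.1  119.3   36.1  355.9]
scene [408.  12.] [-125.  1561.4   10.6   70.1   25.5  313.1]
scene [396.  15.] [-153.8 1470.9   54.9  139.5   79.2  564. ]
scene [382.   8.] [-256.3 1489.4   19.4   56.    46.9  570.6]
scene [418.   7.] [-123.2 1642.5   57.3  145.4   35.3 1665.6]
{'intrinsics': array([[296.36668951,   0.        , 279.22605035],
       [  0.        , 296.36668951, 209.08828978],
       [  0.        ,   0.        ,   1.        ]]), 'xyz': array([0.09426323, 0.57161694, 0.3730715 ]), 'orientation': array([-0.11401518, -0.08476358,  0.59213764,  0.79321415])} [ 7.18584082e-02 -1.05080681e-05 -1.42329710e-01]
```

```bash
python3 - <<'E'
from h import *
print(to(.515,-.165,.2,159))
c=r.calibration('wrist');print(ray(c,(280,210),0.))
E
```

```text
(array([-0.7209, -0.7823,  0.0417]), np.float64(0.0501), np.float64(163.51))
[[0.20051893 0.54094337 0.        ]]
```

>>> send_rows --steps '[{"slide": [-0.18,-0.196,0.0],"turn": 0},{"slide": [-0.18,-0.196,0.0],"turn": 0},{"slide": [-0.18,-0.196,0.0],"turn": 0},{"slide": [-0.18,-0.196,0.0],"turn": 0},{"slide": [-0.18,-0.196,0.0],"turn": 0}]' --grip 0.65

```text
t: 0.62
position: [0.2512, 0.3697, 0.2311]
orientation: [0.143, 0.99, -0.0, 0.0]
ft_force: [0.3, 0.6, -0.1]
opening: 0.0552
grasp_force: 0.0
```

>>> send_rows --steps '[{"slide": [-0.18,-0.196,0.0],"turn": 0},{"slide": [-0.18,-0.196,0.0],"turn": 0},{"slide": [-0.18,-0.196,0.0],"turn": 0},{"slide": [-0.18,-0.196,0.0],"turn": 0},{"slide": [-0.18,-0.196,0.0],"turn": 0}]'

```text
t: 1.03
position: [0.3392, 0.1905, 0.2314]
orientation: [0.144, 0.99, -0.0, 0.0]
ft_force: [0.6, 0.5, 0.1]
opening: 0.0554
grasp_force: 0.0
```

>>> send_rows --steps '[{"slide": [-0.18,-0.196,0.0],"turn": 0},{"slide": [-0.18,-0.196,0.0],"turn": 0},{"slide": [-0.18,-0.196,0.0],"turn": 0},{"slide": [-0.18,-0.196,0.0],"turn": 0},{"slide": [-0.18,-0.196,0.0],"turn": 0}]'

```text
t: 1.45
position: [0.4273, 0.0107, 0.2314]
orientation: [0.144, 0.99, -0.0, 0.0]
ft_force: [1.2, 0.3, 0.1]
opening: 0.0556
grasp_force: 0.0
```

>>> send_rows --steps '[{"slide": [-0.18,-0.196,0.04],"turn": 0.05},{"slide": [-0.18,-0.196,0.04],"turn": 0.05},{"slide": [-0.18,-0.196,0.04],"turn": 0.05},{"slide": [-0.18,-0.196,0.04],"turn": 0.05},{"slide": [-0.18,-0.196,0.04],"turn": 0.05}]'

```text
t: 1.87
position: [0.5148, -0.1684, 0.2006]
orientation: [0.183, 0.983, -0.0, 0.0]
ft_force: [0.7, -0.7, -1.1]
opening: 0.0556
grasp_force: 0.0
```

```bash
python3 - <<'E'
from h import *
p,d,c=snap('wrist','w1')
for k in pieces(p,c,.020,300,4000): print(*k)
E
```

```text
[ 10. 364.] [ 617.7 -589.4   40.1   70.7   54.1 1628.1]
[307. 215.] [ 555.  -149.8   30.3   32.4   68.9  942.2]
[308. 166.] [ 501.8 -129.1   33.9   33.7   68.9  878.8]
[252. 164.] [ 477.8 -185.4   25.3   37.9   68.9  906. ]
```

View pics/w1.png

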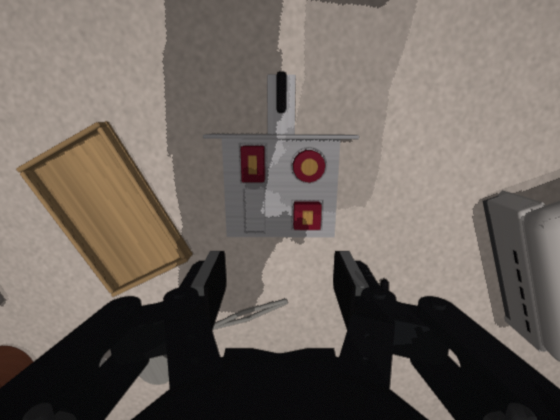

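The wrist view shows the tray at (282,185), with the oblong at (252,164), the round at (308,166) and the square at (307,215). The bar pocket at (255,210) is empty. The dish's rim corners are at (103,123), (20,169), (115,294) and (189,256). The pendants fix the tray origin at (516.5,-167.8) mm with heading -21.1°.

```bash
python3 - <<'E'
from h import *
c=r.calibration('wrist')
P=ray(c,[(103,123),(20,169),(115,294),(189,256)],.022)[:,:2]*1000
print(P.round(),cv2.minAreaRect(P.astype(np.float32)),P.mean(0))
print(to(.4778,-.1854,.06,158.9), to(.4778,-.1854,.011,158.9))
E
```

```text
[[ 385. -318.]
 [ 394. -427.]
 [ 566. -410.]
 [ 553. -302.]] ((474.7326965332031, -364.0163879394531), (172.9282989501953, 109.00547790527344), 5.7592973709106445) [ 474.70562242 -364.20567141]
(array([ 0.0439, -0.0334,  0.1854]), np.float64(-0.0018), np.float64(158.73)) (array([ 0.0441, -0.0332,  0.2507]), np.float64(-0.0018), np.float64(158.73))
```

>>> send_rows --steps '[{"slide": [0.044,-0.033,0.185],"turn": 0},{"slide": [0.044,-0.033,0.185],"turn": 0},{"slide": [0.044,-0.033,0.185],"turn": 0},{"slide": [0.044,-0.033,0.185],"turn": 0},{"slide": [0.044,-0.033,0.185],"turn": 0}]' --grip 0.5

```text
t: 2.33
position: [0.4692, -0.1747, 0.0577]
orientation: [0.183, 0.983, 0.002, -0.005]
ft_force: [-1.7, -0.1, 1.0]
opening: 0.0427
grasp_force: 0.0
```

>>> send_rows --steps '[{"slide": [0,0,0.04],"turn": 0},{"slide": [0,0,0.065],"turn": 0},{"slide": [0,0,0.065],"turn": 0},{"slide": [0,0,0.065],"turn": 0}]'

```text
t: 2.67
position: [0.4749, -0.1768, 0.0145]
orientation: [0.182, 0.983, 0.0, -0.0]
ft_force: [-0.1, -0.1, 0.6]
opening: 0.0428
grasp_force: 0.0
```

>>> send_rows --steps '[{"slide": [0,0,0],"turn": 0},{"slide": [0,0,0],"turn": 0},{"slide": [0,0,0],"turn": 0},{"slide": [0,0,0],"turn": 0},{"slide": [0,0,0],"turn": 0}]' --grip 0

```text
t: 3.08
position: [0.476, -0.1783, 0.0163]
orientation: [0.182, 0.983, -0.001, 0.002]
ft_force: [-1.4, -1.8, 5.4]
opening: 0.0234
grasp_force: 58.7
```

>>> send_rows --steps '[{"slide": [0,0,-0.04],"turn": 0},{"slide": [0,0,-0.08],"turn": 0},{"slide": [0,0,-0.08],"turn": 0},{"slide": [0,0,-0.08],"turn": 0}]'

```text
t: 3.42
position: [0.4771, -0.1781, 0.0771]
orientation: [0.182, 0.983, -0.001, 0.003]
ft_force: [0.8, 0.1, -1.6]
opening: 0.0233
grasp_force: 59.3
```

```bash
python3 - <<'E'
from h import *
for i in range(3):
    o=r.get_obs();print(o['t'],o['position'],o['opening'],abs(o['joint_vel']).max())
    p,d,c=snap('wrist','w2')
for k in pieces(p,c,.085,300,4000): print('held',*k)
for k in pieces(p,c,.020,300,4000): print(*k)
E
```

```text
3.4167 [ 0.4770696  -0.17811563  0.07713146] 0.02327240576942475 0.05310035777298239
3.4667 [ 0.47577757 -0.17746254  0.07554856] 0.023118480580843592 0.03847559948568647
3.5167 [ 0.47485597 -0.17697719  0.07440422] 0.023399738521147507 0.02429946503724752
held [279. 270.] [ 473.8 -176.5   23.4   40.8   68.3  886.1]
held [361. 238.] [ 471.1 -133.5   25.9   22.7    6.4  455.8]
[279. 270.] [ 506.5 -189.    35.    60.9   68.3 1977.3]
[361. 238.] [ 502.5 -124.7   38.6   33.9    6.4 1017.2]
```

View pics/w2.png

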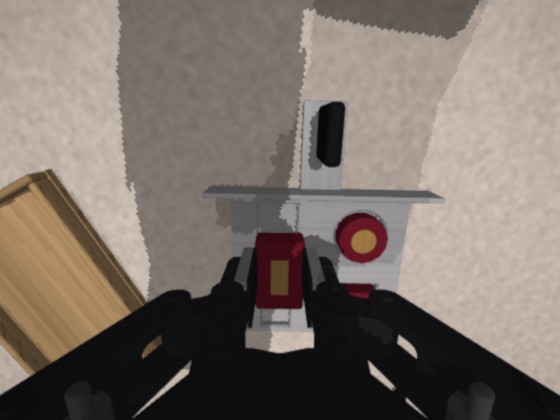

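Holding the oblong at (279,270) flat between the fingers. The arm settles slowly, so I'll let it settle before each measurement from now on.

>>> send_rows --steps '[{"slide": [0,-0.1,-0.08],"turn": 0},{"slide": [0,-0.15,-0.08],"turn": 0},{"slide": [0,-0.2,-0.08],"turn": 0},{"slide": [0,-0.22,-0.08],"turn": 0},{"slide": [0,-0.22,-0.08],"turn": 0}]'

```text
t: 3.98
position: [0.4141, -0.3359, 0.1342]
orientation: [0.184, 0.983, -0.001, 0.001]
ft_force: [0.9, -1.8, 0.5]
opening: 0.023
grasp_force: 59.3
```

>>> send_rows --steps '[{"slide": [0,0,0],"turn": -0.08},{"slide": [0,0,0],"turn": -0.16},{"slide": [0,0,0],"turn": -0.24},{"slide": [0,0,0],"turn": -0.3},{"slide": [0,0,0],"turn": -0.3}]'

```text
t: 4.4
position: [0.4148, -0.3302, 0.1324]
orientation: [-0.054, 0.999, 0.001, -0.001]
ft_force: [0.1, -0.3, -0.7]
opening: 0.0233
grasp_force: 59.4
```

>>> send_rows --steps '[{"slide": [0,0,0],"turn": 0},{"slide": [0,0,0],"turn": 0},{"slide": [0,0,0],"turn": 0},{"slide": [0,0,0],"turn": 0},{"slide": [0,0,0],"turn": 0}]'

```text
t: 4.82
position: [0.4154, -0.3309, 0.1337]
orientation: [-0.052, 0.999, 0.0, 0.0]
ft_force: [-0.2, -0.6, -0.2]
opening: 0.0234
grasp_force: 59.4
```

```bash
python3 - <<'E'
from h import *
for i in range(3):
    o=r.get_obs();print(o['t'],o['position'],o['opening'],abs(o['joint_vel']).max(),to(0,0,0)[2])
    p,d,c=snap('wrist','w3')
for k in pieces(p,c,.13,300,4000): print('held',*k)
E
```

```text
4.8167 [ 0.4154054  -0.33093669  0.13373009] 0.02337314550259377 0.003835619358179323 -174.02
4.8667 [ 0.41537871 -0.33097152  0.13374842] 0.023274250662945976 0.003153261556887802 -174.01
4.9167 [ 0.41538674 -0.33102165  0.133785  ] 0.023411785463896807 0.0023340395152501216 -174.01
held [ 11. 357.] [ 500.4 -481.7   20.3   53.5   81.1  707.3]
held [471. 308.] [ 433.7 -219.1   25.5   18.9   51.7  386.3]
held [279. 270.] [ 422.3 -330.6   45.6   26.6    5.9 1097.2]
```

View pics/w3.png

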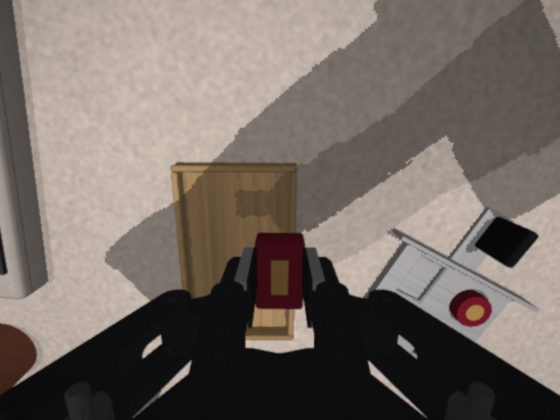

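The dish's rim corners are at (172,165), (297,165) and (293,340). The piece is held straight, parallel to the dish.

```bash
python3 - <<'E'
from h import *
c=r.calibration('wrist')
A,B,C=ray(c,[(172,165),(297,165),(293,340)],.022)[:,:2]*1000
print(A.round(1),B.round(1),C.round(1),(A+C)/2,np.linalg.norm(B-A),np.linalg.norm(C-B),np.degrees(np.arctan2(*(C-B)[::-1])))
o=(A+C)/2; u=(C-B)/np.linalg.norm(C-B)
for s in (-52,0,50):
    P=o+u*s; print(P.round(1),to(P[0]/1e3,P[1]/1e3,.06),to(P[0]/1e3,P[1]/1e3,.0155))
E
```

```text
[ 388.5 -425.9] [ 377.4 -319.5] [ 556.  -301.9] [ 472.2548549 -363.9080456] 107.0087026038196 179.45146800709975 5.619383393974131
[ 420.5 -369. ] (array([-0.0015, -0.0511,  0.0984]), 0, np.float64(-174.01)) (array([-0.0015, -0.0511,  0.1577]), 0, np.float64(-174.01))
[ 472.3 -363.9] (array([-0.0708, -0.0515,  0.0984]), 0, np.float64(-174.01)) (array([-0.0708, -0.0515,  0.1577]), 0, np.float64(-174.01))
[ 522. -359.] (array([-0.1375, -0.052 ,  0.0984]), 0, np.float64(-174.01)) (array([-0.1375, -0.052 ,  0.1577]), 0, np.float64(-174.01))
```

>>> send_rows --steps '[{"slide": [-0.001,-0.051,0.04],"turn": 0},{"slide": [-0.001,-0.051,0.08],"turn": 0},{"slide": [-0.001,-0.051,0.11],"turn": 0},{"slide": [-0.001,-0.051,0.13],"turn": 0},{"slide": [-0.001,-0.051,0.13],"turn": 0}]'

```text
t: 5.38
position: [0.4181, -0.367, 0.0326]
orientation: [-0.052, 0.999, 0.003, -0.002]
ft_force: [-0.7, -0.1, 0.5]
opening: 0.0233
grasp_force: 59.3
```

>>> send_rows --steps '[{"slide": [0,0,0],"turn": 0},{"slide": [0,0,0],"turn": 0},{"slide": [0,0,0],"turn": 0},{"slide": [0,0,0],"turn": 0},{"slide": [0,0,0],"turn": 0}]'

```text
t: 5.8
position: [0.4207, -0.3696, 0.0375]
orientation: [-0.052, 0.999, -0.001, 0.001]
ft_force: [0.9, 0.1, 0.2]
opening: 0.0231
grasp_force: 59.4
```

>>> send_rows --steps '[{"slide": [0,0,0.008],"turn": 0},{"slide": [0,0,0.014],"turn": 0},{"slide": [0,0,0.02],"turn": 0},{"slide": [0,0,0.024],"turn": 0},{"slide": [0,0,0.024],"turn": 0}]'

```text
t: 6.22
position: [0.4198, -0.3686, 0.0184]
orientation: [-0.052, 0.999, 0.0, -0.0]
ft_force: [-1.3, 1.8, 6.7]
opening: 0.0231
grasp_force: 60.1
```

>>> send_rows --steps '[{"slide": [0,0,0],"turn": 0},{"slide": [0,0,0],"turn": 0},{"slide": [0,0,0],"turn": 0},{"slide": [0,0,0],"turn": 0},{"slide": [0,0,0],"turn": 0}]'

```text
t: 6.63
position: [0.4198, -0.3686, 0.0183]
orientation: [-0.052, 0.999, 0.0, -0.0]
ft_force: [-1.5, 1.9, 7.0]
opening: 0.0235
grasp_force: 60.1
```

>>> send_rows --steps '[{"slide": [0,0,0],"turn": 0},{"slide": [0,0,0],"turn": 0},{"slide": [0,0,0],"turn": 0},{"slide": [0,0,0],"turn": 0}]' --grip 0.5

```text
t: 6.97
position: [0.42, -0.3689, 0.0179]
orientation: [-0.052, 0.999, 0.0, -0.0]
ft_force: [-0.4, -1.2, 0.9]
opening: 0.0425
grasp_force: 0.0
```

>>> send_rows --steps '[{"slide": [0,0,-0.03],"turn": 0},{"slide": [0,0,-0.08],"turn": 0},{"slide": [0,0,-0.13],"turn": 0},{"slide": [0,0,-0.18],"turn": 0},{"slide": [0,0,-0.23],"turn": 0}]'

```text
t: 7.38
position: [0.4198, -0.3687, 0.1923]
orientation: [-0.052, 0.999, 0.0, -0.0]
ft_force: [0.5, -0.8, -0.9]
opening: 0.0426
grasp_force: 0.0
```

>>> send_rows --steps '[{"slide": [-0.03,0.05,0],"turn": 0.06},{"slide": [-0.06,0.1,0],"turn": 0.12},{"slide": [-0.09,0.15,0],"turn": 0.18},{"slide": [-0.12,0.2,0],"turn": 0.24},{"slide": [-0.15,0.24,0],"turn": 0.3}]'

```text
t: 7.8
position: [0.5111, -0.1799, 0.1909]
orientation: [0.185, 0.983, 0.0, -0.0]
ft_force: [-0.1, -0.6, 0.5]
opening: 0.0428
grasp_force: 0.0
```

>>> send_rows --steps '[{"slide": [0,0,0],"turn": 0},{"slide": [0,0,0],"turn": 0},{"slide": [0,0,0],"turn": 0},{"slide": [0,0,0],"turn": 0},{"slide": [0,0,0],"turn": 0}]'

```text
t: 8.22
position: [0.5106, -0.183, 0.1906]
orientation: [0.183, 0.983, -0.0, -0.0]
ft_force: [-0.1, -1.4, 0.1]
opening: 0.0426
grasp_force: 0.0
```

>>> send_rows --steps '[{"slide": [0,0,0],"turn": 0},{"slide": [0,0,0],"turn": 0},{"slide": [0,0,0],"turn": 0},{"slide": [0,0,0],"turn": 0}]'

```text
t: 8.55
position: [0.5109, -0.1822, 0.1908]
orientation: [0.183, 0.983, 0.0, -0.0]
ft_force: [0.0, -0.0, 0.2]
opening: 0.0424
grasp_force: 0.0
```

```bash
cat >> h.py <<'E'
def rot(a): a=np.radians(a);return np.array([[np.cos(a),-np.sin(a)],[np.sin(a),np.cos(a)]])
E
python3 - <<'E'
from h import *
o=r.get_obs();print(o['t'],o['position'],abs(o['joint_vel']).max())
p,d,c=snap('wrist','w4')
for k in pieces(p,c,.020,300,4000): print(*k)
# tray plate: bright grey contours around
g=cv2.cvtColor(p,cv2.COLOR_RGB2HSV)
for q in [(516,-168)]:
    print(proj(c,[q[0]/1e3,q[1]/1e3,.01]))
E
```

```text
8.55 [ 0.51090739 -0.18223154  0.19075454] 0.006160164188135137
[ 11. 369.] [ 603.3 -601.1   41.7   74.8   15.9 1765.4]
[324. 217.] [ 556.6 -146.3   31.5   32.6   67.2  951.7]
[ 91. 178.] [ 426.  -364.2   40.3   33.1    5.2 1245.3]
[328. 167.] [ 504.7 -124.8   34.5   33.6   25.8  894.2]
[[292.69303383 189.04471572]]
```

View pics/w4.png

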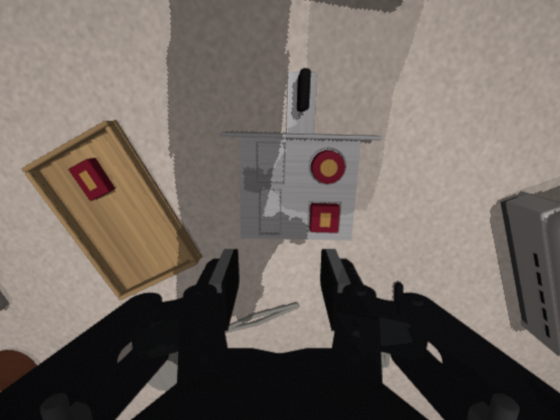

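The oblong lies flat in the dish at (91,178). The square at (324,217) and the round at (328,167) are still in the tray.

```bash
python3 - <<'E'
from h import *
print(to(.5045,-.1245,.05,157.3),to(.5045,-.1245,.013))
E
```

```text
(array([0.0356, 0.0686, 0.1877]), np.float64(0.0186), np.float64(158.97)) (array([0.0356, 0.0686, 0.237 ]), 0, np.float64(158.97))
```

>>> send_rows --steps '[{"slide": [0.01,0.02,0.05],"turn": 0.01},{"slide": [0.02,0.04,0.1],"turn": 0.018},{"slide": [0.03,0.06,0.14],"turn": 0.018},{"slide": [0.036,0.068,0.17],"turn": 0.018},{"slide": [0.036,0.068,0.19],"turn": 0.018}]' --grip 0.58

```text
t: 9.02
position: [0.5016, -0.122, 0.0455]
orientation: [0.195, 0.981, 0.001, -0.002]
ft_force: [-0.2, 0.4, 0.6]
opening: 0.0496
grasp_force: 0.0
```

>>> send_rows --steps '[{"slide": [0,0,0],"turn": 0},{"slide": [0,0,0],"turn": 0},{"slide": [0,0,0],"turn": 0},{"slide": [0,0,0],"turn": 0},{"slide": [0,0,0],"turn": 0}]'

```text
t: 9.43
position: [0.5054, -0.1252, 0.0497]
orientation: [0.196, 0.981, -0.0, 0.001]
ft_force: [0.5, 0.3, 1.3]
opening: 0.0492
grasp_force: 0.0
```

>>> send_rows --steps '[{"slide": [0,0,0.015],"turn": 0},{"slide": [0,0,0.03],"turn": 0},{"slide": [0,0,0.047],"turn": 0},{"slide": [0,0,0.047],"turn": 0},{"slide": [0,0,0.047],"turn": 0}]'

```text
t: 9.85
position: [0.5041, -0.1246, 0.0133]
orientation: [0.196, 0.981, 0.0, -0.0]
ft_force: [0.2, 0.2, -1.1]
opening: 0.0494
grasp_force: 0.0
```

>>> send_rows --steps '[{"slide": [0,0,0],"turn": 0},{"slide": [0,0,0],"turn": 0},{"slide": [0,0,0],"turn": 0},{"slide": [0,0,0],"turn": 0},{"slide": [0,0,0],"turn": 0}]' --grip 0

```text
t: 10.27
position: [0.505, -0.1249, 0.0146]
orientation: [0.196, 0.981, -0.0, 0.001]
ft_force: [-2.7, -0.4, 5.1]
opening: 0.032
grasp_force: 59.0
```

>>> send_rows --steps '[{"slide": [0,0,-0.02],"turn": 0},{"slide": [0,0,-0.05],"turn": 0},{"slide": [0,0,-0.08],"turn": 0},{"slide": [0,0,-0.1],"turn": 0},{"slide": [0,0,-0.1],"turn": 0}]'

```text
t: 10.68
position: [0.5069, -0.1255, 0.0921]
orientation: [0.196, 0.981, -0.001, 0.004]
ft_force: [0.3, -0.3, -0.9]
opening: 0.0321
grasp_force: 59.5
```

>>> send_rows --steps '[{"slide": [-0.014,-0.052,0],"turn": -0.06},{"slide": [-0.028,-0.104,0],"turn": -0.12},{"slide": [-0.042,-0.156,0],"turn": -0.18},{"slide": [-0.056,-0.208,0],"turn": -0.25},{"slide": [-0.07,-0.25,0],"turn": -0.317}]'

```text
t: 11.1
position: [0.4798, -0.3202, 0.0876]
orientation: [-0.054, 0.999, -0.0, -0.0]
ft_force: [-0.0, -0.2, -0.2]
opening: 0.0322
grasp_force: 59.6
```

>>> send_rows --steps '[{"slide": [0,0,0],"turn": 0},{"slide": [0,0,0],"turn": 0},{"slide": [0,0,0],"turn": 0},{"slide": [0,0,0],"turn": 0},{"slide": [0,0,0],"turn": 0}]'

```text
t: 11.52
position: [0.4806, -0.3161, 0.0878]
orientation: [-0.052, 0.999, 0.0, -0.0]
ft_force: [0.3, -0.2, -0.1]
opening: 0.0319
grasp_force: 59.6
```

```bash
python3 - <<'E'
from h import *
o=r.get_obs();print(o['t'],o['position'],abs(o['joint_vel']).max(),o['opening'])
print(to(.474,-.3636,.04,185.8),to(.474,-.3636,.0167,185.8))
p,d,c=snap('wrist','w5')
for k in pieces(p,c,.020,300,4000): print(*k)
E
```

```text
11.5167 [ 0.48059841 -0.31614334  0.08782901] 0.0043636504432963096 0.031908433417971296
(array([ 0.0153, -0.0621,  0.0637]), np.float64(0.0022), np.float64(-174.0)) (array([ 0.0153, -0.0621,  0.0948]), np.float64(0.0022), np.float64(-174.0))
[469. 320.] [ 549.3 -149.1   42.4   21.9   61.2  804.6]
[279. 263.] [ 515.1 -312.7   60.3   48.9    7.6 2367.7]
[214. 139.] [ 426.  -367.    39.3   27.4    5.3 1026.1]
```

>>> send_rows --steps '[{"slide": [0.008,-0.03,0],"turn": 0},{"slide": [0.015,-0.062,0.01],"turn": 0},{"slide": [0.015,-0.062,0.04],"turn": 0},{"slide": [0.015,-0.062,0.06],"turn": 0},{"slide": [0.015,-0.062,0.064],"turn": 0}]'

```text
t: 11.98
position: [0.4729, -0.3631, 0.0374]
orientation: [-0.052, 0.999, 0.002, -0.001]
ft_force: [-0.8, 1.0, -0.4]
opening: 0.032
grasp_force: 59.7
```

>>> send_rows --steps '[{"slide": [0,0,0],"turn": 0},{"slide": [0,0,0],"turn": 0},{"slide": [0,0,0],"turn": 0},{"slide": [0,0,0],"turn": 0},{"slide": [0,0,0],"turn": 0}]'

```text
t: 12.4
position: [0.4749, -0.3654, 0.0411]
orientation: [-0.052, 0.999, -0.001, 0.001]
ft_force: [-0.2, -0.2, -0.2]
opening: 0.032
grasp_force: 59.7
```

>>> send_rows --steps '[{"slide": [0,0,0.01],"turn": 0},{"slide": [0,0,0.02],"turn": 0},{"slide": [0,0,0.031],"turn": 0},{"slide": [0,0,0.031],"turn": 0},{"slide": [0,0,0.031],"turn": 0}]'

```text
t: 12.82
position: [0.4734, -0.3644, 0.0155]
orientation: [-0.052, 0.999, 0.001, -0.001]
ft_force: [-0.8, -0.2, 0.1]
opening: 0.0323
grasp_force: 90.6
```

>>> send_rows --steps '[{"slide": [0,0,0],"turn": 0},{"slide": [0,0,0],"turn": 0},{"slide": [0,0,0],"turn": 0},{"slide": [0,0,0],"turn": 0}]'

```text
t: 13.15
position: [0.4743, -0.3653, 0.017]
orientation: [-0.052, 0.999, -0.0, 0.0]
ft_force: [-0.6, -0.2, -0.6]
opening: 0.0323
grasp_force: 90.6
```

>>> send_rows --steps '[{"slide": [0,0,0],"turn": 0},{"slide": [0,0,0],"turn": 0},{"slide": [0,0,0],"turn": 0},{"slide": [0,0,0],"turn": 0}]' --grip 0.58

```text
t: 13.48
position: [0.4742, -0.3652, 0.0169]
orientation: [-0.052, 0.999, -0.0, 0.0]
ft_force: [-0.1, -1.1, 0.3]
opening: 0.0495
grasp_force: 0.0
```

>>> send_rows --steps '[{"slide": [0,0,-0.03],"turn": 0},{"slide": [0,0,-0.08],"turn": 0},{"slide": [0,0,-0.13],"turn": 0},{"slide": [0,0,-0.18],"turn": 0},{"slide": [0,0,-0.22],"turn": 0}]'

```text
t: 13.9
position: [0.4745, -0.3655, 0.1849]
orientation: [-0.052, 0.999, -0.001, 0.001]
ft_force: [1.4, 0.3, -0.3]
opening: 0.0494
grasp_force: 0.0
```

>>> send_rows --steps '[{"slide": [-0.02,0.05,0],"turn": 0.06},{"slide": [-0.04,0.1,0],"turn": 0.12},{"slide": [-0.06,0.15,0],"turn": 0.18},{"slide": [-0.08,0.2,0],"turn": 0.24},{"slide": [-0.09,0.24,0],"turn": 0.315}]'

```text
t: 14.32
position: [0.5234, -0.1766, 0.182]
orientation: [0.196, 0.981, 0.0, 0.0]
ft_force: [1.2, -0.4, 0.6]
opening: 0.0495
grasp_force: 0.0
```

>>> send_rows --steps '[{"slide": [0,0,0],"turn": 0},{"slide": [0,0,0],"turn": 0},{"slide": [0,0,0],"turn": 0},{"slide": [0,0,0],"turn": 0},{"slide": [0,0,0],"turn": 0}]'

```text
t: 14.73
position: [0.5226, -0.1805, 0.1817]
orientation: [0.195, 0.981, -0.0, 0.0]
ft_force: [0.6, -0.2, -0.4]
opening: 0.0494
grasp_force: 0.0
```

>>> send_rows --steps '[{"slide": [0,0,0],"turn": 0},{"slide": [0,0,0],"turn": 0},{"slide": [0,0,0],"turn": 0},{"slide": [0,0,0],"turn": 0}]'

```text
t: 15.07
position: [0.5226, -0.1796, 0.1817]
orientation: [0.195, 0.981, 0.0, -0.0]
ft_force: [0.1, -0.4, -1.2]
opening: 0.0494
grasp_force: 0.0
```

```bash
python3 - <<'E'
from h import *
o=r.get_obs();print(o['t'],o['position'],abs(o['joint_vel']).max())
p,d,c=snap('wrist','w6')
for k in pieces(p,c,.020,300,4000):
    print(*k)
    x,y,s,t,g,a=k[1]
    if y>-200 and x<600: print(to(x/1e3,y/1e3,.05,90+g),to(x/1e3,y/1e3,.014))
E
```

```text
15.0667 [ 0.52263893 -0.1795769   0.18172496] 0.004808567511311958
[  9. 370.] [ 601.7 -591.1   33.6   57.2   15.2 1071.1]
[106. 216.] [ 474.6 -361.2   34.7   42.4    3.7 1166. ]
[320. 211.] [ 557.1 -146.2   31.2   32.4   67.5  973.8]
(array([-0.0255,  0.0585,  0.1756]), np.float64(0.0005), np.float64(157.54)) (array([-0.0255,  0.0585,  0.2236]), 0, np.float64(157.54))
[ 79. 175.] [ 426.2 -363.9   40.7   33.5    4.9 1272.9]
```

>>> send_rows --steps '[{"slide": [-0.008,0.02,0.05],"turn": 0},{"slide": [-0.016,0.04,0.1],"turn": 0},{"slide": [-0.025,0.058,0.14],"turn": 0},{"slide": [-0.025,0.058,0.165],"turn": 0},{"slide": [-0.025,0.058,0.176],"turn": 0}]'

```text
t: 15.53
position: [0.5549, -0.1446, 0.0463]
orientation: [0.194, 0.981, 0.001, -0.003]
ft_force: [-0.3, 0.3, -0.0]
opening: 0.0497
grasp_force: 0.0
```

>>> send_rows --steps '[{"slide": [0,0,0],"turn": 0},{"slide": [0,0,0],"turn": 0},{"slide": [0,0,0],"turn": 0},{"slide": [0,0,0],"turn": 0},{"slide": [0,0,0],"turn": 0}]'

```text
t: 15.95
position: [0.5576, -0.1468, 0.0514]
orientation: [0.195, 0.981, -0.0, 0.001]
ft_force: [-0.1, -0.4, 0.0]
opening: 0.0494
grasp_force: 0.0
```

>>> send_rows --steps '[{"slide": [0,0,0.015],"turn": 0},{"slide": [0,0,0.03],"turn": 0},{"slide": [0,0,0.047],"turn": 0},{"slide": [0,0,0.047],"turn": 0},{"slide": [0,0,0.047],"turn": 0}]'

```text
t: 16.37
position: [0.5553, -0.1455, 0.013]
orientation: [0.195, 0.981, 0.0, -0.002]
ft_force: [-1.5, 0.5, 0.6]
opening: 0.0494
grasp_force: 0.0
```

>>> send_rows --steps '[{"slide": [0,0,0],"turn": 0},{"slide": [0,0,0],"turn": 0},{"slide": [0,0,0],"turn": 0},{"slide": [0,0,0],"turn": 0},{"slide": [0,0,0],"turn": 0}]' --grip 0

```text
t: 16.78
position: [0.5572, -0.1462, 0.0151]
orientation: [0.194, 0.981, -0.0, 0.001]
ft_force: [1.0, -0.2, 1.1]
opening: 0.0297
grasp_force: 59.5
```

>>> send_rows --steps '[{"slide": [0,0,-0.02],"turn": 0},{"slide": [0,0,-0.05],"turn": 0},{"slide": [0,0,-0.08],"turn": 0},{"slide": [0,0,-0.1],"turn": 0},{"slide": [0,0,-0.1],"turn": 0}]'

```text
t: 17.2
position: [0.5591, -0.147, 0.0933]
orientation: [0.194, 0.981, -0.001, 0.003]
ft_force: [0.3, -0.6, 0.3]
opening: 0.0296
grasp_force: 59.4
```

>>> send_rows --steps '[{"slide": [-0.011,-0.05,0],"turn": -0.06},{"slide": [-0.022,-0.1,0],"turn": -0.12},{"slide": [-0.033,-0.15,0],"turn": -0.18},{"slide": [-0.044,-0.2,0],"turn": -0.25},{"slide": [-0.055,-0.25,0],"turn": -0.315}]'

```text
t: 17.62
position: [0.5224, -0.3363, 0.0884]
orientation: [-0.055, 0.999, 0.0, -0.0]
ft_force: [0.4, -0.1, 0.0]
opening: 0.0294
grasp_force: 59.5
```

>>> send_rows --steps '[{"slide": [0,0,0],"turn": 0},{"slide": [0,0,0],"turn": 0},{"slide": [0,0,0],"turn": 0},{"slide": [0,0,0],"turn": 0},{"slide": [0,0,0],"turn": 0}]'

```text
t: 18.03
position: [0.5234, -0.3335, 0.0892]
orientation: [-0.052, 0.999, 0.0, -0.0]
ft_force: [-1.1, 0.2, -0.5]
opening: 0.0296
grasp_force: 59.5
```

```bash
python3 - <<'E'
from h import *
o=r.get_obs();print(o['t'],o['position'],abs(o['joint_vel']).max(),o['opening'])
print(to(.52,-.360,.04,185.8))
p,d,c=snap('wrist','w7')
for k in pieces(p,c,.022,300,4000): print(*k)
E
```

```text
18.0333 [ 0.52338886 -0.33350005  0.0891536 ] 0.006148419307609768 0.029584458304494115
(array([ 0.0082, -0.0347,  0.0655]), np.float64(0.0022), np.float64(-174.0))
[279. 265.] [ 559.1 -329.5   53.7   46.7    5.5 2340.6]
[242. 151.] [ 474.9 -364.4   34.4   35.     6.   935.6]
[243.  76.] [ 426.3 -367.2   39.6   26.1    5.5  978.7]
```

>>> send_rows --steps '[{"slide": [0.008,-0.035,0.01],"turn": 0},{"slide": [0.008,-0.035,0.03],"turn": 0},{"slide": [0.008,-0.035,0.05],"turn": 0},{"slide": [0.008,-0.035,0.065],"turn": 0},{"slide": [0.008,-0.035,0.065],"turn": 0}]'

```text
t: 18.5
position: [0.5188, -0.3596, 0.038]
orientation: [-0.052, 0.999, 0.002, -0.002]
ft_force: [-1.3, -0.9, -0.3]
opening: 0.0293
grasp_force: 59.5
```

>>> send_rows --steps '[{"slide": [0,0,0],"turn": 0},{"slide": [0,0,0],"turn": 0},{"slide": [0,0,0],"turn": 0},{"slide": [0,0,0],"turn": 0},{"slide": [0,0,0],"turn": 0}]'

```text
t: 18.92
position: [0.5205, -0.3621, 0.0416]
orientation: [-0.052, 0.999, -0.0, 0.001]
ft_force: [0.1, -0.5, -0.1]
opening: 0.0295
grasp_force: 59.5
```

>>> send_rows --steps '[{"slide": [0,0,0.01],"turn": 0},{"slide": [0,0,0.02],"turn": 0},{"slide": [0,0,0.031],"turn": 0},{"slide": [0,0,0.031],"turn": 0},{"slide": [0,0,0.031],"turn": 0}]'

```text
t: 19.33
position: [0.5192, -0.3612, 0.0162]
orientation: [-0.052, 0.999, 0.001, -0.001]
ft_force: [-0.1, -0.6, -0.5]
opening: 0.0294
grasp_force: 72.4
```

>>> send_rows --steps '[{"slide": [0,0,0],"turn": 0},{"slide": [0,0,0],"turn": 0},{"slide": [0,0,0],"turn": 0},{"slide": [0,0,0],"turn": 0}]'

```text
t: 19.67
position: [0.5202, -0.362, 0.0177]
orientation: [-0.052, 0.999, -0.0, 0.0]
ft_force: [0.8, -0.2, -0.4]
opening: 0.0295
grasp_force: 72.4
```

>>> send_rows --steps '[{"slide": [0,0,0],"turn": 0},{"slide": [0,0,0],"turn": 0},{"slide": [0,0,0],"turn": 0},{"slide": [0,0,0],"turn": 0}]' --grip 0.58

```text
t: 20.0
position: [0.5201, -0.3619, 0.0176]
orientation: [-0.052, 0.999, -0.0, 0.0]
ft_force: [-0.3, -0.3, -0.2]
opening: 0.0496
grasp_force: 0.0
```

>>> send_rows --steps '[{"slide": [0,0,-0.03],"turn": 0},{"slide": [0,0,-0.08],"turn": 0},{"slide": [0,0,-0.13],"turn": 0},{"slide": [0,0,-0.18],"turn": 0},{"slide": [0,0,-0.22],"turn": 0}]'

```text
t: 20.42
position: [0.5203, -0.3621, 0.1857]
orientation: [-0.052, 0.999, -0.001, 0.001]
ft_force: [0.8, -0.9, 0.4]
opening: 0.0494
grasp_force: 0.0
```

```bash
python3 - <<'E'
from h import *
o=r.get_obs();print(o['t'],o['position'])
print(to(.45,.03,.18,157.5))
p,d,c=snap('top','t1')
for k in pieces(p,c,.016,300,1600):
    if k[1][0]<650: print(*k)
E
```

```text
20.4167 [ 0.52034248 -0.36214036  0.18570222]
(array([0.0394, 0.5298, 0.0066]), np.float64(0.3158), np.float64(-174.08))
[176. 289.] [372.6 238.6  36.3  23.7  48.1 802.1]
[136. 278.] [399.7 347.   30.9  29.1  48.6 764.5]
[389. 233.] [ 543.8 -325.5   33.8   68.8   41.5 1194.1]
[118. 232.] [521.8 406.9  30.8  29.8   5.5 751.1]
```

>>> send_rows --steps '[{"slide": [0.006,0.04,0],"turn": 0},{"slide": [0.014,0.09,0],"turn": 0},{"slide": [0.021,0.14,0],"turn": 0},{"slide": [0.028,0.19,0],"turn": 0},{"slide": [0.034,0.24,0],"turn": 0}]'

```text
t: 20.88
position: [0.4751, -0.184, 0.1823]
orientation: [-0.051, 0.999, 0.0, 0.0]
ft_force: [0.6, 0.1, 0.8]
opening: 0.0497
grasp_force: 0.0
```

>>> send_rows --steps '[{"slide": [0.006,0.05,0],"turn": 0},{"slide": [0.014,0.1,0],"turn": 0},{"slide": [0.021,0.15,0],"turn": 0},{"slide": [0.028,0.2,0],"turn": 0},{"slide": [0.034,0.25,0],"turn": 0}]'

```text
t: 21.3
position: [0.4304, -0.0, 0.1825]
orientation: [-0.051, 0.999, 0.0, 0.0]
ft_force: [1.2, 0.3, 0.4]
opening: 0.0496
grasp_force: 0.0
```

>>> send_rows --steps '[{"slide": [0.006,0.05,0],"turn": 0},{"slide": [0.014,0.1,0],"turn": 0},{"slide": [0.021,0.15,0],"turn": 0},{"slide": [0.028,0.19,0],"turn": 0},{"slide": [0.034,0.23,0],"turn": 0}]'

```text
t: 21.72
position: [0.3872, 0.169, 0.1826]
orientation: [-0.052, 0.999, 0.0, 0.0]
ft_force: [0.8, 0.7, 0.2]
opening: 0.0497
grasp_force: 0.0
```

>>> send_rows --steps '[{"slide": [0.004,0.04,0.01],"turn": -0.07},{"slide": [0.006,0.08,0.02],"turn": -0.14},{"slide": [0.01,0.1,0.02],"turn": -0.21},{"slide": [0.01,0.1,0.02],"turn": -0.28},{"slide": [0.01,0.1,0.02],"turn": -0.35}]' --grip 0.5

```text
t: 22.13
position: [0.3723, 0.2423, 0.1672]
orientation: [-0.325, 0.946, 0.0, -0.0]
ft_force: [0.4, -1.0, 0.3]
opening: 0.0427
grasp_force: 0.0
```

>>> send_rows --steps '[{"slide": [0,0,0],"turn": -0.06},{"slide": [0,0,0],"turn": -0.117},{"slide": [0,0,0],"turn": -0.117},{"slide": [0,0,0],"turn": -0.117},{"slide": [0,0,0],"turn": -0.117}]'

```text
t: 22.55
position: [0.373, 0.2411, 0.1675]
orientation: [-0.405, 0.914, 0.0, 0.0]
ft_force: [0.3, -0.1, -0.3]
opening: 0.0429
grasp_force: 0.0
```

>>> send_rows --steps '[{"slide": [0,0,0],"turn": 0},{"slide": [0,0,0],"turn": 0},{"slide": [0,0,0],"turn": 0},{"slide": [0,0,0],"turn": 0}]'

```text
t: 22.88
position: [0.373, 0.2412, 0.1676]
orientation: [-0.406, 0.914, 0.0, 0.0]
ft_force: [-0.5, 0.5, 0.4]
opening: 0.0427
grasp_force: 0.0
```

```bash
python3 - <<'E'
from h import *
o=r.get_obs();print(o['t'],o['position'],abs(o['joint_vel']).max())
p,d,c=snap('wrist','w8')
for k in pieces(p,c,.016,300,1600):
    print(*k); x,y,s,t,g,a=k[1]
    print(to(x/1e3,y/1e3,.05,g if s>t else g+90))
E
```

```text
22.8833 [0.37304009 0.24115579 0.16755882] 0.0024689238095632906
[280. 195.] [372.2 241.3  38.7  23.8  47.9 896.2]
(array([0.0006, 0.0009, 0.1567]), np.float64(0.0003), np.float64(-132.07))
```

View pics/w8.png

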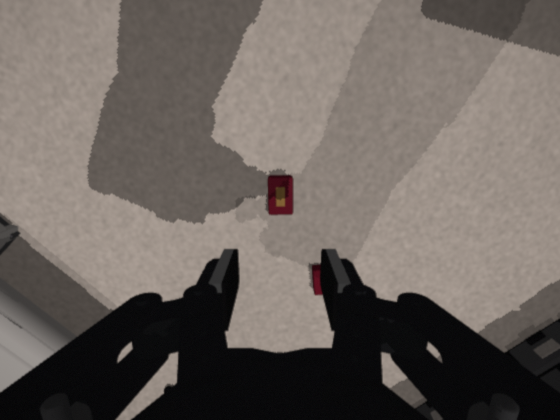

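The oblong is at (280,195), right under the tool and parallel to the fingers.

>>> send_rows --steps '[{"slide": [0,0,0.04],"turn": 0},{"slide": [0,0,0.08],"turn": 0},{"slide": [0,0,0.12],"turn": 0},{"slide": [0,0,0.15],"turn": 0},{"slide": [0,0,0.157],"turn": 0}]'

```text
t: 23.35
position: [0.3703, 0.24, 0.0465]
orientation: [-0.406, 0.914, 0.0, -0.003]
ft_force: [-0.4, 0.4, -0.1]
opening: 0.0427
grasp_force: 0.0
```

>>> send_rows --steps '[{"slide": [0,0,0],"turn": 0},{"slide": [0,0,0],"turn": 0},{"slide": [0,0,0],"turn": 0},{"slide": [0,0,0],"turn": 0}]'

```text
t: 23.68
position: [0.3744, 0.2418, 0.0514]
orientation: [-0.406, 0.914, -0.0, 0.002]
ft_force: [0.4, 0.1, 0.1]
opening: 0.0432
grasp_force: 0.0
```

>>> send_rows --steps '[{"slide": [0,0,0.015],"turn": 0},{"slide": [0,0,0.03],"turn": 0},{"slide": [0,0,0.045],"turn": 0},{"slide": [0,0,0.05],"turn": 0},{"slide": [0,0,0.05],"turn": 0}]'

```text
t: 24.1
position: [0.373, 0.2412, 0.0124]
orientation: [-0.406, 0.914, 0.0, -0.0]
ft_force: [0.0, -0.1, -0.2]
opening: 0.0429
grasp_force: 0.0
```

>>> send_rows --steps '[{"slide": [0,0,0],"turn": 0},{"slide": [0,0,0],"turn": 0},{"slide": [0,0,0],"turn": 0},{"slide": [0,0,0],"turn": 0}]'

```text
t: 24.43
position: [0.3735, 0.2414, 0.0129]
orientation: [-0.406, 0.914, 0.0, 0.001]
ft_force: [0.2, 0.2, 0.5]
opening: 0.0429
grasp_force: 0.0
```

>>> send_rows --steps '[{"slide": [0,0,0],"turn": 0},{"slide": [0,0,0],"turn": 0},{"slide": [0,0,0],"turn": 0},{"slide": [0,0,0],"turn": 0},{"slide": [0,0,0],"turn": 0}]' --grip 0

```text
t: 24.85
position: [0.3733, 0.2413, 0.013]
orientation: [-0.406, 0.914, -0.0, 0.0]
ft_force: [-2.5, 0.4, 5.7]
opening: 0.0233
grasp_force: 58.5
```

>>> send_rows --steps '[{"slide": [0,0,-0.03],"turn": 0},{"slide": [0,0,-0.07],"turn": 0},{"slide": [0,0,-0.1],"turn": 0},{"slide": [0,0,-0.12],"turn": 0},{"slide": [0,0,-0.13],"turn": 0}]'

```text
t: 25.27
position: [0.3742, 0.2417, 0.1121]
orientation: [-0.406, 0.914, -0.0, 0.002]
ft_force: [0.2, 0.2, 0.1]
opening: 0.0232
grasp_force: 58.9
```

>>> send_rows --steps '[{"slide": [0,0,0],"turn": 0.07},{"slide": [0,0,0],"turn": 0.14},{"slide": [0,0,0],"turn": 0.21},{"slide": [0,0,0],"turn": 0.28},{"slide": [0,0,0],"turn": 0.35}]'

```text
t: 25.68
position: [0.3725, 0.241, 0.1091]
orientation: [-0.14, 0.99, -0.0, -0.001]
ft_force: [-0.5, -0.3, 0.3]
opening: 0.0229
grasp_force: 58.9
```

>>> send_rows --steps '[{"slide": [0,0,0],"turn": 0.07},{"slide": [0,0,0],"turn": 0.14},{"slide": [0,0,0],"turn": 0.21},{"slide": [0,0,0],"turn": 0.28},{"slide": [0,0,0],"turn": 0.35}]'

```text
t: 26.1
position: [0.3725, 0.241, 0.1091]
orientation: [0.134, 0.991, -0.0, -0.001]
ft_force: [-0.3, -0.8, -0.2]
opening: 0.0229
grasp_force: 58.9
```

```bash
python3 - <<'E'
from h import *
o=r.get_obs();print(o['t'],o['position'],o['opening'])
T=np.array([517.8,-163.8]);print((T+rot(-22.6)@[-30,-31]).round(1))
print(to(.478,-.181,.12,157.4))
E
```

```text
26.1 [0.37249431 0.24097886 0.10907007] 0.022927856877139403
[ 478.2 -180.9]
(array([-0.2847, -0.5053, -0.0145]), np.float64(0.0804), np.float64(164.64))
```

>>> send_rows --steps '[{"slide": [-0.015,-0.028,0],"turn": 0},{"slide": [-0.037,-0.066,0],"turn": 0},{"slide": [-0.058,-0.103,0],"turn": 0},{"slide": [-0.08,-0.141,0],"turn": 0},{"slide": [-0.1,-0.178,0],"turn": 0}]'

```text
t: 26.52
position: [0.4106, 0.0915, 0.1092]
orientation: [0.131, 0.991, -0.0, -0.0]
ft_force: [0.4, 0.7, -0.6]
opening: 0.0232
grasp_force: 58.9
```

>>> send_rows --steps '[{"slide": [-0.02,-0.036,0],"turn": 0},{"slide": [-0.04,-0.071,0],"turn": 0},{"slide": [-0.06,-0.107,0],"turn": 0},{"slide": [-0.08,-0.141,0],"turn": 0},{"slide": [-0.1,-0.175,-0.03],"turn": 0}]'

```text
t: 26.93
position: [0.446, -0.0541, 0.1285]
orientation: [0.131, 0.991, 0.001, -0.004]
ft_force: [0.6, 0.4, -0.0]
opening: 0.0228
grasp_force: 59.0
```

>>> send_rows --steps '[{"slide": [-0.02,-0.036,-0.03],"turn": 0.02},{"slide": [-0.04,-0.05,-0.06],"turn": 0.05},{"slide": [-0.06,-0.055,-0.06],"turn": 0.08},{"slide": [-0.075,-0.055,-0.06],"turn": 0.08},{"slide": [-0.085,-0.055,-0.06],"turn": 0.08}]'

```text
t: 27.35
position: [0.5009, -0.1108, 0.1769]
orientation: [0.194, 0.981, 0.0, 0.0]
ft_force: [-0.9, 0.0, -0.1]
opening: 0.023
grasp_force: 59.0
```

>>> send_rows --steps '[{"slide": [0,0,0],"turn": 0},{"slide": [0,0,0],"turn": 0},{"slide": [0,0,0],"turn": 0},{"slide": [0,0,0],"turn": 0},{"slide": [0,0,0],"turn": 0}]'

```text
t: 27.77
position: [0.4993, -0.1093, 0.1771]
orientation: [0.193, 0.981, 0.0, -0.0]
ft_force: [-0.1, 1.2, -0.8]
opening: 0.023
grasp_force: 59.0
```

>>> send_rows --steps '[{"slide": [0,0,0],"turn": 0},{"slide": [0,0,0],"turn": 0},{"slide": [0,0,0],"turn": 0},{"slide": [0,0,0],"turn": 0}]'

```text
t: 28.1
position: [0.4999, -0.1098, 0.1774]
orientation: [0.193, 0.981, 0.0, 0.0]
ft_force: [0.4, -0.3, 0.1]
opening: 0.023
grasp_force: 59.0
```

```bash
python3 - <<'E'
from h import *
o=r.get_obs();print(o['t'],o['position'],o['opening'],abs(o['joint_vel']).max(),to(0,0,0)[2])
p,d,c=snap('wrist','w9')
np.savez('w9.npz',p=p,**c)
x0,y0=140,60
cv2.imwrite('pics/w9c.png',cv2.cvtColor(cv2.resize(p[60:310,140:460],None,fx=2.5,fy=2.4,interpolation=cv2.INTER_CUBIC),cv2.COLOR_RGB2BGR))
E
```

```text
28.1 [ 0.49993176 -0.10977345  0.17737955] 0.022962819597071554 0.002433508439679153 157.76
```

View pics/w9c.png

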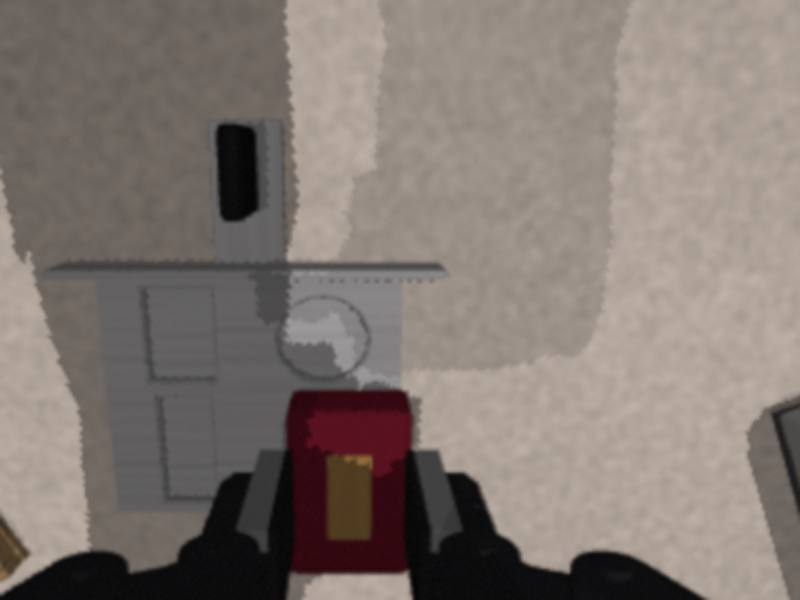

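The crop shows the empty pockets. The oblong pocket runs from (143,287) to (216,381), the bar pocket from (158,395) down to (216,499), and the round pocket is centred at (323,338). The held pendant is straight. I'll cast these to the rim plane.

```bash
python3 - <<'E'
from h import *
c=dict(np.load('w9.npz'))
f=lambda u,v:(140+(u+.5)/2.5-.5,60+(v+.5)/2.4-.5)
P=ray(c,[f(141,287),f(215,287),f(216,381),f(148,381),f(323,338),f(277,338),f(370,338),f(46,268),f(446,268)],.01)[:,:2]*1000
O=P[:4].mean(0);Rd=P[4]
print(P.round(1));print('obl',O,np.linalg.norm(P[0]-P[1]),np.linalg.norm(P[1]-P[2]),'rd',Rd,np.linalg.norm(P[5]-P[6]))
d=Rd-O; a=np.degrees(np.arctan2(d[1],d[0])-np.arctan2(62,2));print('head',a, np.linalg.norm(d))
for L,Q in (((-30,-31),O),((-28,31),Rd)): print('T',Q-rot(a)@L)
m=redmask(c['p']);cs,_=cv2.findContours(m,0,2);k=max((k for k in cs if abs(k[:,0,0].mean()-280)<30),key=cv2.contourArea)
print(cv2.minAreaRect(k));print(to(O[0]/1e3,O[1]/1e3,.05,180+a))
q=ray(c,[f(143,330),f(215,330)],.024)
e=ray(c,[f(45,266),f(447,266)],.024)[:,:2]*1000;print('panel',np.linalg.norm(e[0]-e[1]),np.degrees(np.arctan2(*(e[1]-e[0])[::-1]))-90, e.mean(0))
E
```

```text
[[ 453.8 -185.8]
 [ 465.7 -156.8]
 [ 505.3 -175. ]
 [ 494.  -202.6]
 [ 504.4 -123.5]
 [ 496.9 -141.9]
 [ 512.1 -104.7]
 [ 431.2 -218.8]
 [ 494.8  -63.5]]
obl [ 479.70874315 -180.02775957] 31.301029171012516 43.610795533716754 rd [ 504.41898766 -123.53125709] 40.16809760857419
head -21.775829663514024 61.66401686624221
T [ 519.06827504 -162.36912853]
T [ 518.92071535 -162.70650302]
((279.5, 260.5), (75.0, 49.0), 90.0)
(array([-0.0105, -0.0969,  0.1698]), np.float64(-0.0052), np.float64(157.75))
panel 161.01738785799765 -22.283127453360464 [ 460.9022717  -138.15605977]
```

>>> send_rows --steps '[{"slide": [-0.004,-0.04,0.02],"turn": 0},{"slide": [-0.008,-0.075,0.06],"turn": 0},{"slide": [-0.0105,-0.0975,0.1],"turn": 0},{"slide": [-0.0105,-0.0975,0.14],"turn": 0},{"slide": [-0.0105,-0.0975,0.17],"turn": 0}]'

```text
t: 28.57
position: [0.4785, -0.1812, 0.0477]
orientation: [0.194, 0.981, 0.0, -0.001]
ft_force: [0.4, 1.0, 0.1]
opening: 0.023
grasp_force: 59.0
```

>>> send_rows --steps '[{"slide": [0,0,0.005],"turn": 0},{"slide": [0,0,0.02],"turn": 0},{"slide": [0,0,0.02],"turn": 0},{"slide": [0,0,0.02],"turn": 0},{"slide": [0,0,0.02],"turn": 0}]'

```text
t: 28.98
position: [0.4805, -0.1808, 0.0361]
orientation: [0.193, 0.981, -0.0, 0.001]
ft_force: [0.1, 0.3, 0.1]
opening: 0.0232
grasp_force: 59.0
```

>>> send_rows --steps '[{"slide": [0,0,0],"turn": 0},{"slide": [0,0,0],"turn": 0},{"slide": [0,0,0],"turn": 0},{"slide": [0,0,0],"turn": 0},{"slide": [0,0,0],"turn": 0}]'

```text
t: 29.4
position: [0.4797, -0.1805, 0.035]
orientation: [0.193, 0.981, -0.0, 0.0]
ft_force: [0.2, -0.4, -0.1]
opening: 0.023
grasp_force: 59.0
```

```bash
python3 - <<'E'
from h import *
o=r.get_obs();print(o['t'],o['position'],o['opening'],abs(o['joint_vel']).max())
print(to(.4795,-.1805,.0185,157.8))
E
```

```text
29.4 [ 0.47969316 -0.18049684  0.03503742] 0.023036671505227212 0.0032388596044800825
(array([ 0.0002, -0.0001,  0.022 ]), np.float64(-0.0005), np.float64(157.75))
```

>>> send_rows --steps '[{"slide": [0,0,0.006],"turn": 0},{"slide": [0,0,0.012],"turn": 0},{"slide": [0,0,0.017],"turn": 0},{"slide": [0,0,0.021],"turn": 0},{"slide": [0,0,0.0235],"turn": 0}]'

```text
t: 29.82
position: [0.4791, -0.1802, 0.0168]
orientation: [0.193, 0.981, 0.0, -0.001]
ft_force: [-5.0, 2.4, 21.0]
opening: 0.0227
grasp_force: 61.8
```

>>> send_rows --steps '[{"slide": [0,0,0],"turn": 0},{"slide": [0,0,0],"turn": 0},{"slide": [0,0,0],"turn": 0},{"slide": [0,0,0],"turn": 0},{"slide": [0,0,0],"turn": 0}]'

```text
t: 30.23
position: [0.4797, -0.1805, 0.0171]
orientation: [0.193, 0.981, 0.0, 0.0]
ft_force: [0.1, 0.2, 0.8]
opening: 0.0227
grasp_force: 59.1
```

>>> send_rows --steps '[{"slide": [0,0,0],"turn": 0},{"slide": [0,0,0],"turn": 0},{"slide": [0,0,0],"turn": 0},{"slide": [0,0,0],"turn": 0}]' --grip 0.45

```text
t: 30.57
position: [0.4797, -0.1805, 0.0171]
orientation: [0.193, 0.981, 0.0, 0.0]
ft_force: [-0.5, -0.4, 0.1]
opening: 0.0382
grasp_force: 0.0
```

>>> send_rows --steps '[{"slide": [0,0,-0.03],"turn": 0},{"slide": [0,0,-0.08],"turn": 0},{"slide": [0,0,-0.13],"turn": 0},{"slide": [0,0,-0.18],"turn": 0},{"slide": [0,0,-0.22],"turn": 0}]'

```text
t: 30.98
position: [0.48, -0.1807, 0.185]
orientation: [0.193, 0.981, -0.0, 0.001]
ft_force: [1.5, -0.5, 0.5]
opening: 0.0389
grasp_force: 0.0
```

>>> send_rows --steps '[{"slide": [0,0,0],"turn": 0},{"slide": [0,0,0],"turn": 0},{"slide": [0,0,0],"turn": 0},{"slide": [0,0,0],"turn": 0}]'

```text
t: 31.32
position: [0.4786, -0.18, 0.1806]
orientation: [0.193, 0.981, 0.001, -0.001]
ft_force: [0.0, 0.2, -0.5]
opening: 0.0384
grasp_force: 0.0
```

```bash
python3 - <<'E'
from h import *
o=r.get_obs();print(o['t'],o['position'],abs(o['joint_vel']).max())
p,d,c=snap('wrist','w10')
for k in pieces(p,c,.020,300,1600): print(*k)
cs,_=cv2.findContours(redmask(p),0,2);k=min(cs,key=lambda k:abs(k[:,0].mean(0)-[280,200]).sum() if len(k)>20 else 999)
u,v=k[:,0].mean(0).astype(int);
# height of the piece's top and the plate from depth
K=c['intrinsics']
def h(u,v):
    t=d[v,u]; w=np.array([(u-K[0,2])/K[0,0],-(v-K[1,2])/K[1,1],-1])*t
    return (c['xyz']+R.from_quat(c['orientation']).apply(w))[2]
print('tops',[round(h(u+a,v+b)*1000,1) for a,b in((0,0),(-7,-12),(7,-12),(-7,12),(7,12))])
p,d,c=snap('top')
for k in pieces(p,c,.016,300,1600):
    if k[1][0]<650: print('top',*k)
print(to(.4,.347,.17))
E
```

```text
31.3167 [ 0.47864513 -0.17996675  0.18055934] 0.007936449872520832
[150. 282.] [ 520.5 -357.7   33.8   39.5    6.2 1035.9]
[126. 250.] [ 473.9 -361.1   35.1   42.1   14.8 1173.9]
[101. 213.] [ 425.6 -364.    39.6   33.5    5.1 1246.4]
[279. 194.] [ 478.7 -179.5   24.    39.9   67.1  901.3]
tops [np.float64(21.5), np.float64(21.6), np.float64(12.1), np.float64(21.2), np.float64(21.2)]
top [136. 278.] [399.8 347.   29.4  29.8  52.9 764.6]
top [117. 232.] [522.  406.9  30.8  29.8   5.5 740.1]
(array([0.363 , 0.6106, 0.0154]), 0, np.float64(157.75))
```

The oblong is seated in its pocket at (279,194), flat and at the right height.

>>> send_rows --steps '[{"slide": [0.015,0.03,0],"turn": 0},{"slide": [0.04,0.066,0],"turn": 0},{"slide": [0.065,0.108,0],"turn": 0},{"slide": [0.09,0.151,0],"turn": 0},{"slide": [0.115,0.193,0],"turn": 0}]' --grip 0.58

```text
t: 31.83
position: [0.4534, -0.0124, 0.181]
orientation: [0.193, 0.981, 0.0, -0.001]
ft_force: [0.8, -1.0, -0.4]
opening: 0.0495
grasp_force: 0.0
```

>>> send_rows --steps '[{"slide": [0.025,0.042,0],"turn": 0},{"slide": [0.05,0.084,0],"turn": 0},{"slide": [0.075,0.126,0],"turn": 0},{"slide": [0.1,0.168,0],"turn": 0},{"slide": [0.125,0.21,0],"turn": 0}]'

```text
t: 32.25
position: [0.4261, 0.169, 0.1812]
orientation: [0.193, 0.981, -0.0, -0.001]
ft_force: [1.0, 0.4, 0.1]
opening: 0.0493
grasp_force: 0.0
```

>>> send_rows --steps '[{"slide": [0.025,0.042,0],"turn": 0.06},{"slide": [0.05,0.084,0],"turn": 0.12},{"slide": [0.075,0.126,0],"turn": 0.18},{"slide": [0.1,0.168,0],"turn": 0.197},{"slide": [0.12,0.2,0],"turn": 0.197}]'

```text
t: 32.67
position: [0.3996, 0.3426, 0.1809]
orientation: [0.342, 0.94, -0.0, -0.001]
ft_force: [1.1, -0.5, -0.1]
opening: 0.0496
grasp_force: 0.0
```

>>> send_rows --steps '[{"slide": [0,0,0],"turn": 0},{"slide": [0,0,0],"turn": 0},{"slide": [0,0,0],"turn": 0},{"slide": [0,0,0],"turn": 0},{"slide": [0,0,0],"turn": 0}]'

```text
t: 33.08
position: [0.4011, 0.3392, 0.1819]
orientation: [0.343, 0.939, -0.0, -0.0]
ft_force: [0.6, -0.4, -0.0]
opening: 0.0489
grasp_force: 0.0
```

>>> send_rows --steps '[{"slide": [0,0,0],"turn": 0},{"slide": [0,0,0],"turn": 0},{"slide": [0,0,0],"turn": 0},{"slide": [0,0,0],"turn": 0},{"slide": [0,0,0],"turn": 0}]'

```text
t: 33.5
position: [0.401, 0.3402, 0.1823]
orientation: [0.342, 0.94, 0.0, 0.0]
ft_force: [-0.0, 0.5, -0.9]
opening: 0.05
grasp_force: 0.0
```

```bash
python3 - <<'E'
from h import *
o=r.get_obs();print(o['t'],o['position'],abs(o['joint_vel']).max())
p,d,c=snap('wrist','w11')
for k in pieces(p,c,.016,300,1600):
    print(*k); x,y,s,t,g,a=k[1]
    print(to(x/1e3,y/1e3,.05,g+90))
E
```

```text
33.5 [0.4010481  0.34018651 0.18228594] 0.002352777370264534
[395. 231.] [518.  410.6  38.5  33.1   9.6 969.9]
(array([-0.0592,  0.1721,  0.1764]), np.float64(0.449), np.float64(140.01))
[286. 183.] [398.5 351.8  29.6  31.3  51.1 880.5]
(array([0.0125, 0.0096, 0.1764]), np.float64(-0.0122), np.float64(140.01))
```

>>> send_rows --steps '[{"slide": [0.012,0.0095,0.04],"turn": -0.012},{"slide": [0.012,0.0095,0.08],"turn": -0.012},{"slide": [0.012,0.0095,0.1],"turn": -0.012},{"slide": [0.012,0.0095,0.1],"turn": -0.012},{"slide": [0.012,0.0095,0.1],"turn": -0.012}]'

```text
t: 33.97
position: [0.398, 0.3512, 0.1067]
orientation: [0.333, 0.943, -0.001, -0.001]
ft_force: [-0.1, 0.4, 0.8]
opening: 0.0496
grasp_force: 0.0
```

>>> send_rows --steps '[{"slide": [0,0,0],"turn": 0},{"slide": [0,0,0],"turn": 0},{"slide": [0,0,0],"turn": 0},{"slide": [0,0,0],"turn": 0},{"slide": [0,0,0],"turn": 0}]'

```text
t: 34.38
position: [0.3991, 0.3518, 0.108]
orientation: [0.333, 0.943, 0.001, 0.0]
ft_force: [-0.9, 0.6, -0.4]
opening: 0.0497
grasp_force: 0.0
```

>>> send_rows --steps '[{"slide": [0,0,0],"turn": 0},{"slide": [0,0,0],"turn": 0},{"slide": [0,0,0],"turn": 0},{"slide": [0,0,0],"turn": 0}]'

```text
t: 34.72
position: [0.3986, 0.3516, 0.1072]
orientation: [0.333, 0.943, 0.0, -0.0]
ft_force: [0.6, 0.1, 0.4]
opening: 0.0493
grasp_force: 0.0
```

```bash
python3 - <<'E'
from h import *
o=r.get_obs();print(o['t'],o['position'],abs(o['joint_vel']).max())
p,d,c=snap('wrist','w12')
for k in pieces(p,c,.016,300,1600):
    print(*k); x,y,s,t,g,a=k[1]
    print(to(x/1e3,y/1e3,.0125,g+90))
E
```

```text
34.7167 [0.39855791 0.35156759 0.10716579] 0.0010745083562883496
[417. 272.] [ 516.5  410.6   41.6   33.     7.6 1037.4]
(array([-0.073 ,  0.16  ,  0.1262]), np.float64(0.4833), np.float64(141.1))
[280. 212.] [398.1 352.4  30.5  32.8  53.  949.4]
(array([0.0012, 0.0005, 0.1262]), np.float64(-0.0211), np.float64(141.1))
```

>>> send_rows --steps '[{"slide": [0.001,0.0005,0.04],"turn": -0.02},{"slide": [0.001,0.0005,0.08],"turn": -0.02},{"slide": [0.001,0.0005,0.11],"turn": -0.02},{"slide": [0.001,0.0005,0.12],"turn": -0.02},{"slide": [0.001,0.0005,0.125],"turn": -0.02}]'

```text
t: 35.18
position: [0.397, 0.3515, 0.0119]
orientation: [0.318, 0.948, -0.001, -0.001]
ft_force: [0.2, -0.8, 0.1]
opening: 0.0497
grasp_force: 0.0
```

>>> send_rows --steps '[{"slide": [0,0,0],"turn": 0},{"slide": [0,0,0],"turn": 0},{"slide": [0,0,0],"turn": 0},{"slide": [0,0,0],"turn": 0},{"slide": [0,0,0],"turn": 0}]'

```text
t: 35.6
position: [0.399, 0.3529, 0.0145]
orientation: [0.318, 0.948, 0.001, 0.001]
ft_force: [0.1, 0.3, 0.4]
opening: 0.0496
grasp_force: 0.0
```

>>> send_rows --steps '[{"slide": [0,0,0],"turn": 0},{"slide": [0,0,0],"turn": 0},{"slide": [0,0,0],"turn": 0},{"slide": [0,0,0],"turn": 0},{"slide": [0,0,0],"turn": 0}]' --grip 0

```text
t: 36.02
position: [0.3986, 0.3526, 0.0145]
orientation: [0.318, 0.948, 0.001, 0.0]
ft_force: [-1.3, -0.9, 6.2]
opening: 0.0277
grasp_force: 58.7
```

>>> send_rows --steps '[{"slide": [0,0,-0.03],"turn": 0},{"slide": [0,0,-0.07],"turn": 0},{"slide": [0,0,-0.1],"turn": 0},{"slide": [0,0,-0.12],"turn": 0},{"slide": [0,0,-0.13],"turn": 0}]'

```text
t: 36.43
position: [0.3994, 0.3531, 0.1135]
orientation: [0.318, 0.948, 0.002, 0.001]
ft_force: [0.7, -0.6, 0.2]
opening: 0.0269
grasp_force: 59.1
```

>>> send_rows --steps '[{"slide": [-0.03,-0.02,0],"turn": 0},{"slide": [-0.07,-0.05,0],"turn": 0},{"slide": [-0.11,-0.078,0],"turn": 0},{"slide": [-0.15,-0.107,0],"turn": 0},{"slide": [-0.19,-0.135,0],"turn": 0}]'

```text
t: 36.85
position: [0.4504, 0.1841, 0.1104]
orientation: [0.318, 0.948, -0.0, -0.0]
ft_force: [0.2, 0.1, 0.6]
opening: 0.0272
grasp_force: 59.1
```

>>> send_rows --steps '[{"slide": [-0.04,-0.028,0],"turn": 0},{"slide": [-0.08,-0.056,0],"turn": 0},{"slide": [-0.12,-0.084,0],"turn": 0},{"slide": [-0.16,-0.112,0],"turn": 0},{"slide": [-0.2,-0.14,0],"turn": 0}]'

```text
t: 37.27
position: [0.5069, 0.0097, 0.1103]
orientation: [0.318, 0.948, 0.0, -0.0]
ft_force: [1.0, 0.3, -0.2]
opening: 0.0275
grasp_force: 59.1
```

>>> send_rows --steps '[{"slide": [-0.04,-0.028,0],"turn": -0.05},{"slide": [-0.08,-0.056,0],"turn": -0.1},{"slide": [-0.12,-0.084,0],"turn": -0.15},{"slide": [-0.15,-0.107,0],"turn": -0.163},{"slide": [-0.17,-0.12,0],"turn": -0.163}]'

```text
t: 37.68
position: [0.5548, -0.1405, 0.1101]
orientation: [0.195, 0.981, -0.0, -0.0]
ft_force: [0.3, -0.0, 0.4]
opening: 0.0273
grasp_force: 59.1
```

>>> send_rows --steps '[{"slide": [0,0,0],"turn": 0},{"slide": [0,0,0],"turn": 0},{"slide": [0,0,0],"turn": 0},{"slide": [0,0,0],"turn": 0},{"slide": [0,0,0],"turn": 0}]'

```text
t: 38.1
position: [0.5541, -0.1359, 0.1108]
orientation: [0.194, 0.981, 0.0, -0.0]
ft_force: [0.0, -0.3, -0.8]
opening: 0.0273
grasp_force: 59.1
```

>>> send_rows --steps '[{"slide": [0,0,0],"turn": 0},{"slide": [0,0,0],"turn": 0},{"slide": [0,0,0],"turn": 0},{"slide": [0,0,0],"turn": 0},{"slide": [0,0,0],"turn": 0}]'

```text
t: 38.52
position: [0.5546, -0.1371, 0.111]
orientation: [0.194, 0.981, 0.0, 0.0]
ft_force: [0.4, 0.3, -0.1]
opening: 0.0273
grasp_force: 59.1
```

```bash
python3 - <<'E'
from h import *
o=r.get_obs();print(o['t'],o['position'],o['opening'],abs(o['joint_vel']).max())
print(to(.5576,-.1458,.036,157.7))
p,d,c=snap('wrist','w13')
for k in pieces(p,c,.020,300,1600): print(*k)
m=redmask(p);cs,_=cv2.findContours(m,0,2);k=max((k for k in cs if abs(k[:,0,0].mean()-280)<30),key=cv2.contourArea)
print(cv2.minAreaRect(k))
E
```

```text
38.5167 [ 0.554565   -0.13712458  0.11098456] 0.027297481154831847 0.002270412040426362
(array([-0.0081, -0.0092,  0.1   ]), np.float64(-0.0013), np.float64(157.58))
[ 33. 271.] [ 521.8 -355.6   31.6   44.6    6.1 1341.6]
[  9. 226.] [ 482.1 -348.4   20.3   39.5   52.7  578.7]
[193. 147.] [ 480.8 -178.8   27.3   38.1   67.7 1000.8]
((279.5, 261.0), (60.0, 59.0), 90.0)
```

>>> send_rows --steps '[{"slide": [-0.008,-0.009,0.02],"turn": 0},{"slide": [-0.008,-0.009,0.045],"turn": 0},{"slide": [-0.008,-0.009,0.07],"turn": 0},{"slide": [-0.008,-0.009,0.09],"turn": 0},{"slide": [-0.008,-0.009,0.097],"turn": 0}]'

```text
t: 38.98
position: [0.5559, -0.1453, 0.0357]
orientation: [0.195, 0.981, 0.0, -0.002]
ft_force: [0.0, 0.1, -0.4]
opening: 0.0271
grasp_force: 59.1
```

>>> send_rows --steps '[{"slide": [0,0,0],"turn": 0},{"slide": [0,0,0],"turn": 0},{"slide": [0,0,0],"turn": 0},{"slide": [0,0,0],"turn": 0},{"slide": [0,0,0],"turn": 0}]'

```text
t: 39.4
position: [0.5583, -0.1461, 0.0392]
orientation: [0.194, 0.981, -0.0, 0.001]
ft_force: [0.0, -0.4, -1.0]
opening: 0.0275
grasp_force: 59.2
```

>>> send_rows --steps '[{"slide": [0,0,0],"turn": 0},{"slide": [0,0,0],"turn": 0},{"slide": [0,0,0],"turn": 0}]'

```text
t: 39.65
position: [0.5576, -0.1458, 0.0384]
orientation: [0.194, 0.981, 0.0, 0.0]
ft_force: [0.4, 0.1, -0.0]
opening: 0.0271
grasp_force: 59.2
```

```bash
python3 - <<'E'
from h import *
o=r.get_obs();print(o['t'],o['position'],o['opening'],abs(o['joint_vel']).max())
print(to(.5576,-.1458,.0185,157.7))
E
```

```text
39.65 [ 0.55764416 -0.14584968  0.0384336 ] 0.027091105836451995 0.005087399832328072
(array([0.0001, 0.    , 0.0266]), np.float64(-0.0014), np.float64(157.57))
```

>>> send_rows --steps '[{"slide": [0,0,0.006],"turn": 0},{"slide": [0,0,0.012],"turn": 0},{"slide": [0,0,0.018],"turn": 0},{"slide": [0,0,0.023],"turn": 0},{"slide": [0,0,0.026],"turn": 0}]'

```text
t: 40.07
position: [0.557, -0.1456, 0.0184]
orientation: [0.194, 0.981, 0.0, -0.001]
ft_force: [-6.4, 2.7, 20.7]
opening: 0.0273
grasp_force: 64.0
```

>>> send_rows --steps '[{"slide": [0,0,0],"turn": 0},{"slide": [0,0,0],"turn": 0},{"slide": [0,0,0],"turn": 0},{"slide": [0,0,0],"turn": 0},{"slide": [0,0,0],"turn": 0}]'

```text
t: 40.48
position: [0.5575, -0.1458, 0.0186]
orientation: [0.194, 0.981, 0.0, -0.0]
ft_force: [-1.5, 0.4, 2.0]
opening: 0.0275
grasp_force: 60.3
```

>>> send_rows --steps '[{"slide": [0,0,0],"turn": 0},{"slide": [0,0,0],"turn": 0},{"slide": [0,0,0],"turn": 0},{"slide": [0,0,0],"turn": 0}]' --grip 0.55

```text
t: 40.82
position: [0.5576, -0.1458, 0.0185]
orientation: [0.194, 0.981, 0.0, 0.0]
ft_force: [0.5, -0.6, 0.6]
opening: 0.0471
grasp_force: 0.0
```

>>> send_rows --steps '[{"slide": [0,0,-0.03],"turn": 0},{"slide": [0,0,-0.08],"turn": 0},{"slide": [0,0,-0.13],"turn": 0},{"slide": [0,0,-0.18],"turn": 0},{"slide": [0,0,-0.22],"turn": 0}]'

```text
t: 41.23
position: [0.558, -0.146, 0.1866]
orientation: [0.194, 0.981, -0.0, 0.001]
ft_force: [0.1, -1.0, -0.3]
opening: 0.0471
grasp_force: 0.0
```

>>> send_rows --steps '[{"slide": [0,0,0],"turn": 0},{"slide": [0,0,0],"turn": 0},{"slide": [0,0,0],"turn": 0},{"slide": [0,0,0],"turn": 0},{"slide": [0,0,0],"turn": 0}]'

```text
t: 41.65
position: [0.5564, -0.1454, 0.1817]
orientation: [0.194, 0.981, 0.0, -0.002]
ft_force: [0.3, -0.0, 0.6]
opening: 0.0468
grasp_force: 0.0
```

```bash
cat >> h.py <<'E'
def height(d,c,u,v):
    K=c['intrinsics'];u,v=int(u),int(v);w=np.array([(u-K[0,2])/K[0,0],-(v-K[1,2])/K[1,1],-1])*d[v,u]
    return round(float((c['xyz']+R.from_quat(c['orientation']).apply(w))[2])*1000,1)
E
python3 - <<'E'
from h import *
o=r.get_obs();print(o['t'],o['position'],abs(o['joint_vel']).max())
p,d,c=snap('wrist','w14')
for k in pieces(p,c,.020,300,1600):
    u,v=k[0];print(*k,[height(d,c,u+a,v+b) for a,b in((0,0),(-6,-6),(6,-6),(-6,6),(6,6))])
p,d,c=snap('top')
for k in pieces(p,c,.016,300,1600):
    if k[1][0]<650: print('top',*k)
E
```

```text
41.65 [ 0.55643795 -0.14540581  0.18174167] 0.0061653692997261
[ 89. 237.] [ 522.  -357.1   31.5   40.8    6.  1214.7] [22.0, 21.1, 21.0, 21.1, 21.7]
[ 62. 200.] [ 475.  -360.6   44.5   34.7   88.7 1225.2] [22.1, 20.1, 20.8, 22.0, 23.0]
[279. 195.] [ 557.3 -145.9   29.9   31.4   67.5  895.3] [20.7, 19.6, 19.6, 20.8, 22.3]
[ 33. 158.] [ 426.8 -363.3   42.4   35.1    5.3 1366.8] [21.9, 22.1, 18.0, 22.6, 22.6]
[218. 137.] [ 480.3 -179.3   26.2   38.    67.7  942. ] [19.6, 19.9, 21.1, 20.3, 19.3]
top [117. 232.] [521.9 406.9  30.6  29.8   5.5 736.3]
```

Both loaded pieces are seated. Now for the round one.

>>> send_rows --steps '[{"slide": [0.015,0.03,0],"turn": 0},{"slide": [0.037,0.075,0],"turn": 0},{"slide": [0.059,0.12,0],"turn": 0},{"slide": [0.082,0.165,0],"turn": 0},{"slide": [0.104,0.21,0],"turn": 0}]' --grip 0.6

```text
t: 42.17
position: [0.5447, 0.0309, 0.1829]
orientation: [0.195, 0.981, -0.0, -0.001]
ft_force: [0.4, -0.1, 0.4]
opening: 0.0512
grasp_force: 0.0
```

>>> send_rows --steps '[{"slide": [0.023,0.046,0],"turn": 0},{"slide": [0.046,0.092,0],"turn": 0},{"slide": [0.069,0.138,0],"turn": 0},{"slide": [0.092,0.184,0],"turn": 0},{"slide": [0.115,0.23,0],"turn": 0}]'

```text
t: 42.58
position: [0.5308, 0.2237, 0.183]
orientation: [0.194, 0.981, -0.0, -0.0]
ft_force: [0.7, -0.6, 0.5]
opening: 0.0513
grasp_force: 0.0
```

>>> send_rows --steps '[{"slide": [0.022,0.045,0],"turn": 0},{"slide": [0.044,0.09,0.02],"turn": 0},{"slide": [0.067,0.135,0.04],"turn": 0},{"slide": [0.09,0.18,0.07],"turn": 0},{"slide": [0.111,0.224,0.1],"turn": 0}]'

```text
t: 43.0
position: [0.5184, 0.4079, 0.1097]
orientation: [0.194, 0.981, 0.0, 0.0]
ft_force: [1.6, 0.5, -0.2]
opening: 0.0515
grasp_force: 0.0
```

>>> send_rows --steps '[{"slide": [0,0,0],"turn": 0},{"slide": [0,0,0],"turn": 0},{"slide": [0,0,0],"turn": 0},{"slide": [0,0,0],"turn": 0},{"slide": [0,0,0],"turn": 0}]'

```text
t: 43.42
position: [0.5199, 0.4048, 0.1119]
orientation: [0.195, 0.981, 0.001, 0.001]
ft_force: [0.6, 0.5, -0.3]
opening: 0.0514
grasp_force: 0.0
```

>>> send_rows --steps '[{"slide": [0,0,0],"turn": 0},{"slide": [0,0,0],"turn": 0},{"slide": [0,0,0],"turn": 0},{"slide": [0,0,0],"turn": 0},{"slide": [0,0,0],"turn": 0}]'

```text
t: 43.83
position: [0.5191, 0.4056, 0.1109]
orientation: [0.195, 0.981, 0.0, 0.0]
ft_force: [0.2, 1.1, -0.4]
opening: 0.0516
grasp_force: 0.0
```

```bash
python3 - <<'E'
from h import *
o=r.get_obs();print(o['t'],o['position'],abs(o['joint_vel']).max())
p,d,c=snap('wrist','w15')
for k in pieces(p,c,.016,300,1600):
    print(*k); x,y,s,t,g,a=k[1]
    print(to(x/1e3,y/1e3,.0125))
E
```

```text
43.8333 [0.51908157 0.40559663 0.11085191] 0.004484498581457902
[286. 210.] [520.  412.   32.7  35.7  67.5 917.4]
(array([0.002 , 0.0082, 0.131 ]), 0, np.float64(157.56))
```

>>> send_rows --steps '[{"slide": [0.002,0.008,0.04],"turn": 0},{"slide": [0.002,0.008,0.08],"turn": 0},{"slide": [0.002,0.008,0.11],"turn": 0},{"slide": [0.002,0.008,0.125],"turn": 0},{"slide": [0.002,0.008,0.13],"turn": 0}]'

```text
t: 44.3
position: [0.5181, 0.4109, 0.0104]
orientation: [0.194, 0.981, -0.002, -0.002]
ft_force: [-0.6, -0.6, 0.4]
opening: 0.0512
grasp_force: 0.0
```

>>> send_rows --steps '[{"slide": [0,0,0],"turn": 0},{"slide": [0,0,0],"turn": 0},{"slide": [0,0,0],"turn": 0},{"slide": [0,0,0],"turn": 0},{"slide": [0,0,0],"turn": 0}]'

```text
t: 44.72
position: [0.5207, 0.4124, 0.0146]
orientation: [0.194, 0.981, 0.001, 0.001]
ft_force: [0.1, -0.3, -0.6]
opening: 0.0512
grasp_force: 0.0
```

>>> send_rows --steps '[{"slide": [0,0,0],"turn": 0},{"slide": [0,0,0],"turn": 0},{"slide": [0,0,0],"turn": 0},{"slide": [0,0,0],"turn": 0},{"slide": [0,0,0],"turn": 0}]' --grip 0

```text
t: 45.13
position: [0.5215, 0.4124, 0.0161]
orientation: [0.195, 0.981, 0.001, 0.002]
ft_force: [-1.1, -2.4, 12.1]
opening: -0.0002
grasp_force: 6.1
```

>>> send_rows --steps '[{"slide": [0,0,-0.03],"turn": 0},{"slide": [0,0,-0.07],"turn": 0},{"slide": [0,0,-0.1],"turn": 0},{"slide": [0,0,-0.13],"turn": 0},{"slide": [0,0,-0.15],"turn": 0}]'

```text
t: 45.55
position: [0.5206, 0.4124, 0.1286]
orientation: [0.195, 0.981, 0.001, 0.001]
ft_force: [0.3, 0.2, -0.1]
opening: 0.0001
grasp_force: 0.0
```

>>> send_rows --steps '[{"slide": [-0.012,-0.03,0],"turn": 0},{"slide": [-0.028,-0.075,0],"turn": 0},{"slide": [-0.046,-0.12,0],"turn": 0},{"slide": [-0.063,-0.165,0],"turn": 0},{"slide": [-0.08,-0.21,0],"turn": 0}]'

```text
t: 45.97
position: [0.5148, 0.2421, 0.1258]
orientation: [0.194, 0.981, 0.0, 0.0]
ft_force: [0.4, -1.0, -0.5]
opening: -0.0002
grasp_force: 0.0
```

>>> send_rows --steps '[{"slide": [-0.018,-0.048,0],"turn": 0},{"slide": [-0.036,-0.096,0],"turn": 0},{"slide": [-0.054,-0.144,0],"turn": 0},{"slide": [-0.072,-0.192,0],"turn": 0},{"slide": [-0.09,-0.239,0],"turn": 0}]'

```text
t: 46.38
position: [0.5088, 0.0503, 0.126]
orientation: [0.194, 0.981, 0.0, 0.0]
ft_force: [0.5, -0.2, -0.0]
opening: 0.0001
grasp_force: 0.0
```

>>> send_rows --steps '[{"slide": [-0.018,-0.048,0],"turn": 0},{"slide": [-0.036,-0.096,0],"turn": 0},{"slide": [-0.054,-0.144,0],"turn": 0},{"slide": [-0.068,-0.185,0],"turn": 0},{"slide": [-0.08,-0.21,0],"turn": 0}]'

```text
t: 46.8
position: [0.5041, -0.1196, 0.126]
orientation: [0.196, 0.981, -0.0, 0.0]
ft_force: [-0.1, 0.3, 0.2]
opening: 0.0001
grasp_force: 0.0
```

>>> send_rows --steps '[{"slide": [0,0,0],"turn": 0},{"slide": [0,0,0],"turn": 0},{"slide": [0,0,0],"turn": 0},{"slide": [0,0,0],"turn": 0},{"slide": [0,0,0],"turn": 0}]'

```text
t: 47.22
position: [0.5045, -0.1152, 0.1256]
orientation: [0.194, 0.981, 0.0, -0.0]
ft_force: [0.3, 0.5, -0.4]
opening: 0.0002
grasp_force: 0.0
```

>>> send_rows --steps '[{"slide": [0,0,0],"turn": 0},{"slide": [0,0,0],"turn": 0},{"slide": [0,0,0],"turn": 0},{"slide": [0,0,0],"turn": 0},{"slide": [0,0,0],"turn": 0}]'

```text
t: 47.63
position: [0.5046, -0.1163, 0.1256]
orientation: [0.194, 0.981, 0.0, -0.0]
ft_force: [-0.1, 1.0, 0.7]
opening: 0.0002
grasp_force: 0.0
```

```bash
python3 - <<'E'
from h import *
o=r.get_obs();print(o['t'],o['position'],o['opening'],abs(o['joint_vel']).max())
print(to(.5045,-.124,.036))
p,d,c=snap('wrist','w16')
for k in pieces(p,c,.020,300,1600): print(*k)
m=redmask(p);cs,_=cv2.findContours(m,0,2);k=max((k for k in cs if abs(k[:,0,0].mean()-280)<30),key=cv2.contourArea)
print(cv2.minAreaRect(k))
E
```

```text
47.6333 [ 0.50455664 -0.11627668  0.12557217] 0.00019845108668112816 0.004688402944620185
(array([-0.0039, -0.0096,  0.1194]), 0, np.float64(157.59))
[ 58. 313.] [ 520.8 -355.4   33.2   45.2    6.  1389.4]
[ 26. 274.] [ 474.4 -359.    34.8   49.2    6.  1359.6]
[  6. 234.] [ 436.1 -347.3   19.1   39.3   52.7  382.3]
[203. 208.] [ 479.6 -177.5   26.5   39.9   67.5 1012. ]
((260.5, 253.5), (5.0, 9.0), 90.0)
```

The round slipped out of the grip, so I locate it again.

```bash
python3 - <<'E'
from h import *
for n in ('top','scene'):
    p,d,c=snap(n)
    for k in pieces(p,c,.016,250,1600):
        if k[1][0]<700: print(n,*k, to(k[1][0]/1e3,k[1][1]/1e3,.11))
E
```

```text
top [117. 231.] [521.9 409.6  30.8  29.7   5.5 710.5] (array([0.2462, 0.6571, 0.0208]), 0, np.float64(157.57))
scene [184. 276.] [ 521.1 -358.4   44.1   33.5    4.3 1009.4] (array([-0.1435, -0.2898,  0.0207]), 0, np.float64(157.57))
scene [227. 234.] [ 480.5 -179.6   13.8   28.6   62.3  282.5] (array([-0.0025, -0.0901,  0.0207]), 0, np.float64(157.57))
scene [363. 156.] [525.4 411.7  20.3  21.4   9.3 336.6] (array([0.243 , 0.6615, 0.0208]), 0, np.float64(157.57))
scene [472.  45.] [ 338.9 1471.3   35.3   87.    51.1 1252.1] (array([1.012 , 1.8726, 0.021 ]), 0, np.float64(157.57))
scene [445.  34.] [ 178.8 1467.8   42.2  102.7   55.1  638. ] (array([1.2075, 1.7868, 0.021 ]), 0, np.float64(157.57))
scene [386.  11.] [-213.3 1464.6   17.2   43.3   54.5  313.3] (array([1.6891, 1.5834, 0.0209]), 0, np.float64(157.57))
```

>>> send_rows --steps '[{"slide": [0.015,0.03,0],"turn": 0},{"slide": [0.031,0.075,0],"turn": 0},{"slide": [0.048,0.12,0],"turn": 0},{"slide": [0.065,0.165,0],"turn": 0},{"slide": [0.08,0.21,0],"turn": 0}]' --grip 0.6

```text
t: 48.2
position: [0.5089, 0.0533, 0.1257]
orientation: [0.195, 0.981, 0.0, 0.0]
ft_force: [1.2, 0.4, 0.0]
opening: 0.0514
grasp_force: 0.0
```

>>> send_rows --steps '[{"slide": [0.018,0.048,0],"turn": 0},{"slide": [0.036,0.096,0],"turn": 0},{"slide": [0.054,0.144,0],"turn": 0},{"slide": [0.072,0.192,0],"turn": 0},{"slide": [0.09,0.239,0],"turn": 0}]'

```text
t: 48.62
position: [0.5151, 0.2454, 0.1257]
orientation: [0.194, 0.981, 0.0, 0.0]
ft_force: [0.6, -0.7, -0.3]
opening: 0.051
grasp_force: 0.0
```

>>> send_rows --steps '[{"slide": [0.018,0.048,0],"turn": 0},{"slide": [0.036,0.096,0],"turn": 0},{"slide": [0.054,0.144,0],"turn": 0},{"slide": [0.068,0.185,0.01],"turn": 0},{"slide": [0.077,0.21,0.02],"turn": 0}]'

```text
t: 49.03
position: [0.522, 0.4149, 0.1108]
orientation: [0.193, 0.981, 0.001, 0.001]
ft_force: [0.8, -1.2, 0.4]
opening: 0.0513
grasp_force: 0.0
```

>>> send_rows --steps '[{"slide": [0,0,0],"turn": 0},{"slide": [0,0,0],"turn": 0},{"slide": [0,0,0],"turn": 0},{"slide": [0,0,0],"turn": 0},{"slide": [0,0,0],"turn": 0}]'

```text
t: 49.45
position: [0.5224, 0.4099, 0.1113]
orientation: [0.195, 0.981, 0.0, 0.0]
ft_force: [-0.0, -0.3, -0.1]
opening: 0.0514
grasp_force: 0.0
```

>>> send_rows --steps '[{"slide": [0,0,0],"turn": 0},{"slide": [0,0,0],"turn": 0},{"slide": [0,0,0],"turn": 0},{"slide": [0,0,0],"turn": 0},{"slide": [0,0,0],"turn": 0}]'

```text
t: 49.87
position: [0.522, 0.411, 0.1107]
orientation: [0.195, 0.981, 0.0, 0.0]
ft_force: [0.5, -0.7, 0.2]
opening: 0.0511
grasp_force: 0.0
```

```bash
python3 - <<'E'
from h import *
o=r.get_obs();print(o['t'],o['position'],abs(o['joint_vel']).max())
p,d,c=snap('wrist','w17')
for k in pieces(p,c,.016,300,1600):
    print(*k); x,y,s,t,g,a=k[1];u,v=k[0]
    print(to(x/1e3,y/1e3,.0095),[height(d,c,u+a,v+b) for a,b in((0,0),(-9,-9),(9,-9),(-9,9),(9,9))])
E
```

```text
49.8667 [0.52197396 0.41096416 0.11073481] 0.004427284453166992
[282. 209.] [521.3 413.4  32.7  35.7  67.5 919.4]
(array([0.002 , 0.0026, 0.135 ]), 0, np.float64(157.56)) [15.6, 16.2, 16.4, 15.4, 15.9]
```

View pics/w17.png

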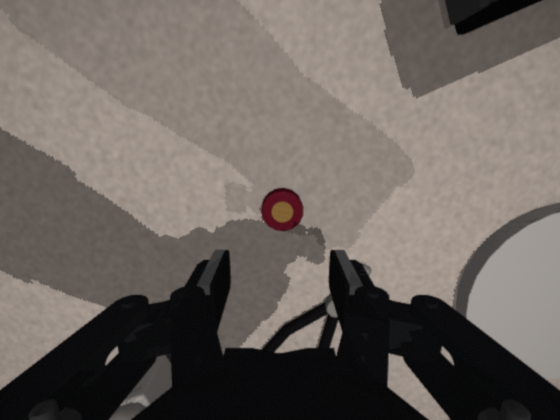

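The round is flat at (282,209). The pliers at (320,320) are clear of the fingers' path. I'll grip deeper this time.

>>> send_rows --steps '[{"slide": [0.002,0.0026,0.04],"turn": 0},{"slide": [0.002,0.0026,0.08],"turn": 0},{"slide": [0.002,0.0026,0.11],"turn": 0},{"slide": [0.002,0.0026,0.12],"turn": 0},{"slide": [0.002,0.0026,0.12],"turn": 0}]'

```text
t: 50.33
position: [0.5194, 0.4124, 0.0179]
orientation: [0.194, 0.981, -0.002, -0.002]
ft_force: [-1.2, 0.4, 0.8]
opening: 0.0515
grasp_force: 0.0
```

>>> send_rows --steps '[{"slide": [0,0,0],"turn": 0},{"slide": [0,0,0.006],"turn": 0},{"slide": [0,0,0.012],"turn": 0},{"slide": [0,0,0.017],"turn": 0},{"slide": [0,0,0.017],"turn": 0}]'

```text
t: 50.75
position: [0.5212, 0.4134, 0.0077]
orientation: [0.195, 0.981, 0.0, -0.0]
ft_force: [-0.4, -0.5, -0.8]
opening: 0.0512
grasp_force: 0.0
```

>>> send_rows --steps '[{"slide": [0,0,0],"turn": 0},{"slide": [0,0,0],"turn": 0},{"slide": [0,0,0],"turn": 0},{"slide": [0,0,0],"turn": 0},{"slide": [0,0,0],"turn": 0}]'

```text
t: 51.17
position: [0.5213, 0.4135, 0.008]
orientation: [0.194, 0.981, 0.0, 0.0]
ft_force: [-1.3, 0.6, -0.4]
opening: 0.0513
grasp_force: 0.0
```

>>> send_rows --steps '[{"slide": [0,0,0],"turn": 0},{"slide": [0,0,0],"turn": 0},{"slide": [0,0,0],"turn": 0},{"slide": [0,0,0],"turn": 0},{"slide": [0,0,0],"turn": 0}]' --grip 0

```text
t: 51.58
position: [0.5216, 0.4137, 0.0085]
orientation: [0.194, 0.981, 0.0, 0.0]
ft_force: [-0.8, 0.3, 4.1]
opening: 0.0324
grasp_force: 59.5
```

>>> send_rows --steps '[{"slide": [0,0,-0.03],"turn": 0},{"slide": [0,0,-0.07],"turn": 0},{"slide": [0,0,-0.1],"turn": 0},{"slide": [0,0,-0.13],"turn": 0},{"slide": [0,0,-0.15],"turn": 0}]'

```text
t: 52.0
position: [0.5218, 0.4138, 0.1225]
orientation: [0.194, 0.981, 0.001, 0.001]
ft_force: [0.9, -0.3, -1.0]
opening: 0.0329
grasp_force: 59.6
```

>>> send_rows --steps '[{"slide": [-0.012,-0.03,0],"turn": 0},{"slide": [-0.028,-0.075,0],"turn": 0},{"slide": [-0.046,-0.12,0],"turn": 0},{"slide": [-0.063,-0.165,0],"turn": 0},{"slide": [-0.08,-0.21,0],"turn": 0}]'

```text
t: 52.42
position: [0.516, 0.2435, 0.1198]
orientation: [0.194, 0.981, -0.0, -0.0]
ft_force: [0.4, -0.6, 0.0]
opening: 0.0325
grasp_force: 59.6
```

>>> send_rows --steps '[{"slide": [-0.018,-0.048,0],"turn": 0},{"slide": [-0.036,-0.096,0],"turn": 0},{"slide": [-0.054,-0.144,0],"turn": 0},{"slide": [-0.072,-0.192,0],"turn": 0},{"slide": [-0.09,-0.239,0],"turn": 0}]'

```text
t: 52.83
position: [0.5099, 0.0518, 0.1201]
orientation: [0.194, 0.981, -0.0, -0.0]
ft_force: [0.7, 0.6, -0.5]
opening: 0.0329
grasp_force: 59.6
```

>>> send_rows --steps '[{"slide": [-0.018,-0.048,0],"turn": 0},{"slide": [-0.036,-0.096,0],"turn": 0},{"slide": [-0.054,-0.144,0],"turn": 0},{"slide": [-0.07,-0.19,0],"turn": 0},{"slide": [-0.08,-0.22,0],"turn": 0}]'

```text
t: 53.25
position: [0.5028, -0.1251, 0.1201]
orientation: [0.196, 0.981, -0.0, 0.0]
ft_force: [0.5, 0.7, -0.4]
opening: 0.0321
grasp_force: 59.7
```

>>> send_rows --steps '[{"slide": [0,0,0],"turn": 0},{"slide": [0,0,0],"turn": 0},{"slide": [0,0,0],"turn": 0},{"slide": [0,0,0],"turn": 0},{"slide": [0,0,0],"turn": 0}]'

```text
t: 53.67
position: [0.5031, -0.1206, 0.1202]
orientation: [0.194, 0.981, 0.0, -0.0]
ft_force: [0.9, 0.1, -0.0]
opening: 0.0328
grasp_force: 59.7
```

>>> send_rows --steps '[{"slide": [0,0,0],"turn": 0},{"slide": [0,0,0],"turn": 0},{"slide": [0,0,0],"turn": 0},{"slide": [0,0,0],"turn": 0},{"slide": [0,0,0],"turn": 0}]'

```text
t: 54.08
position: [0.5032, -0.1217, 0.1204]
orientation: [0.194, 0.981, 0.0, 0.0]
ft_force: [-0.7, 0.3, -0.7]
opening: 0.0328
grasp_force: 59.7
```

```bash
python3 - <<'E'
from h import *
o=r.get_obs();print(o['t'],o['position'],o['opening'],abs(o['joint_vel']).max())
print(to(.5045,-.124,.031))
p,d,c=snap('wrist','w18')
for k in pieces(p,c,.020,300,1600): print(*k)
m=redmask(p);cs,_=cv2.findContours(m,0,2);k=max((k for k in cs if abs(k[:,0,0].mean()-280)<30),key=cv2.contourArea)
print(cv2.minAreaRect(k))
E
```

```text
54.0833 [ 0.50318082 -0.12167956  0.12036045] 0.03281493826891056 0.0037546730232155584
(array([-0.0028, -0.0022,  0.1191]), 0, np.float64(157.59))
[ 59. 315.] [ 520.7 -355.4   33.4   45.3    5.9 1392.5]
[ 27. 276.] [ 474.  -358.8   34.8   48.9    9.6 1364.7]
[  6. 234.] [ 435.2 -347.6   18.7   39.5   52.7  402. ]
[208. 209.] [ 479.3 -177.5   26.4   40.    67.8 1009. ]
((279.5, 265.5), (69.0, 63.0), 90.0)
```

>>> send_rows --steps '[{"slide": [-0.003,-0.002,0.03],"turn": 0},{"slide": [-0.003,-0.002,0.06],"turn": 0},{"slide": [-0.003,-0.002,0.09],"turn": 0},{"slide": [-0.003,-0.002,0.11],"turn": 0},{"slide": [-0.003,-0.002,0.117],"turn": 0}]'

```text
t: 54.55
position: [0.5028, -0.1234, 0.0301]
orientation: [0.195, 0.981, 0.0, -0.002]
ft_force: [-0.4, -0.4, -0.6]
opening: 0.0322
grasp_force: 59.7
```

>>> send_rows --steps '[{"slide": [0,0,0],"turn": 0},{"slide": [0,0,0],"turn": 0},{"slide": [0,0,0],"turn": 0},{"slide": [0,0,0],"turn": 0},{"slide": [0,0,0],"turn": 0}]'

```text
t: 54.97
position: [0.5055, -0.1244, 0.0336]
orientation: [0.194, 0.981, -0.0, 0.001]
ft_force: [0.7, 0.0, 0.0]
opening: 0.0324
grasp_force: 59.7
```

>>> send_rows --steps '[{"slide": [0,0,0.006],"turn": 0},{"slide": [0,0,0.012],"turn": 0},{"slide": [0,0,0.018],"turn": 0},{"slide": [0,0,0.023],"turn": 0},{"slide": [0,0,0.026],"turn": 0}]'

```text
t: 55.38
position: [0.5041, -0.1239, 0.0123]
orientation: [0.195, 0.981, 0.0, -0.001]
ft_force: [-7.2, 2.1, 26.5]
opening: 0.0326
grasp_force: 62.0
```

>>> send_rows --steps '[{"slide": [0,0,0],"turn": 0},{"slide": [0,0,0],"turn": 0},{"slide": [0,0,0],"turn": 0},{"slide": [0,0,0],"turn": 0},{"slide": [0,0,0],"turn": 0}]'

```text
t: 55.8
position: [0.5047, -0.1241, 0.013]
orientation: [0.195, 0.981, 0.0, 0.0]
ft_force: [-0.2, -0.3, 0.8]
opening: 0.0331
grasp_force: 59.7
```

>>> send_rows --steps '[{"slide": [0,0,0],"turn": 0},{"slide": [0,0,0],"turn": 0},{"slide": [0,0,0],"turn": 0},{"slide": [0,0,0],"turn": 0}]' --grip 0.58

```text
t: 56.13
position: [0.5047, -0.1242, 0.0131]
orientation: [0.194, 0.981, 0.0, 0.0]
ft_force: [-0.9, -0.2, -0.4]
opening: 0.0494
grasp_force: 0.0
```

>>> send_rows --steps '[{"slide": [0,0,-0.03],"turn": 0},{"slide": [0,0,-0.08],"turn": 0},{"slide": [0,0,-0.13],"turn": 0},{"slide": [0,0,-0.18],"turn": 0},{"slide": [0,0,-0.22],"turn": 0}]'

```text
t: 56.55
position: [0.505, -0.1243, 0.181]
orientation: [0.194, 0.981, -0.0, 0.001]
ft_force: [0.6, -0.4, -0.5]
opening: 0.0498
grasp_force: 0.0
```

>>> send_rows --steps '[{"slide": [0.04,-0.03,0],"turn": 0},{"slide": [0.08,-0.06,0],"turn": 0},{"slide": [0.08,-0.06,0],"turn": 0},{"slide": [0.08,-0.06,0],"turn": 0},{"slide": [0.08,-0.06,0],"turn": 0}]'

```text
t: 56.97
position: [0.4323, -0.1431, 0.1784]
orientation: [0.195, 0.981, -0.0, 0.001]
ft_force: [0.7, -0.9, 0.0]
opening: 0.0495
grasp_force: 0.0
```

>>> send_rows --steps '[{"slide": [0,0,0],"turn": 0},{"slide": [0,0,0],"turn": 0},{"slide": [0,0,0],"turn": 0},{"slide": [0,0,0],"turn": 0},{"slide": [0,0,0],"turn": 0}]'

```text
t: 57.38
position: [0.4323, -0.1427, 0.1778]
orientation: [0.194, 0.981, 0.0, -0.0]
ft_force: [0.6, -0.8, -0.5]
opening: 0.0493
grasp_force: 0.0
```

```bash
python3 - <<'E'
from h import *
o=r.get_obs();print(o['t'],o['position'],abs(o['joint_vel']).max(),to(0,0,0)[2])
p,d,c=snap('wrist','w19');np.savez('w19.npz',p=p,**c)
for k in pieces(p,c,.020,300,1600):
    u,v=k[0];print(*k,[height(d,c,u+a,v+b) for a,b in((0,0),(-6,-6),(6,-6),(-6,6),(6,6))])
cv2.imwrite('pics/w19c.png',cv2.cvtColor(cv2.resize(p[60:310,140:460],None,fx=2.5,fy=2.4,interpolation=cv2.INTER_CUBIC),cv2.COLOR_RGB2BGR))
# pull top: black blob
h=cv2.cvtColor(p,cv2.COLOR_RGB2HSV)[...,2];m=(h<45).astype(np.uint8);cs,_=cv2.findContours(m,0,2)
for k in cs:
    if cv2.contourArea(k)>60 and k[:,0,1].max()<240: print('black',cv2.minAreaRect(k),ray(c,cv2.minAreaRect(k)[0],.048))
p,d,c=snap('top','t2')
for nm,uv in [('button',(213,176))]: print(nm,ray(c,uv,.111)[0].round(3))
E
```

```text
57.3833 [ 0.43232862 -0.1426806   0.17783457] 0.004635081086077867 157.6
[117. 293.] [ 467.3 -361.1   24.6   45.7    7.7  853.7] [21.1, 22.0, 19.1, 22.1, 228.8]
[316. 291.] [ 554.3 -145.2   31.4   35.8   68.9  955.6] [20.3, 19.0, 20.1, 19.4, 20.3]
[ 93. 262.] [ 425.1 -363.2   40.    35.7    4.8 1339.9] [20.9, 21.6, 17.5, 20.7, 20.4]
[319. 246.] [ 502.1 -125.1   34.5   35.4   39.4  900.1] [20.7, 19.5, 20.4, 20.6, 20.4]
[265. 244.] [ 477.8 -178.3   24.4   41.3   67.4  979.8] [18.9, 21.5, 20.5, 20.5, 19.4]
black ((293.0, 183.5), (10.0, 41.0), 0.0) [[ 0.42154997 -0.12423636  0.048     ]]
button [0.658 0.143 0.111]
```

View pics/w19c.png

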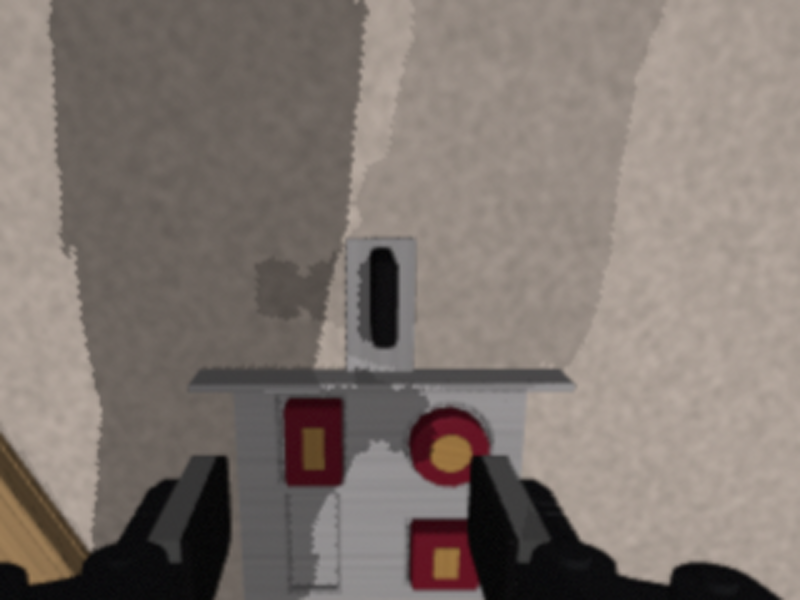

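All three new pendants are seated, with their tops at 20 mm. The pull is at crop (384,297). Before moving the tray I'll measure the lamp from closer.

>>> send_rows --steps '[{"slide": [-0.003,0.03,-0.02],"turn": 0},{"slide": [-0.008,0.08,-0.04],"turn": 0},{"slide": [-0.012,0.13,-0.06],"turn": 0},{"slide": [-0.016,0.18,-0.08],"turn": 0},{"slide": [-0.02,0.22,-0.096],"turn": 0}]'

```text
t: 57.9
position: [0.5098, 0.0061, 0.2513]
orientation: [0.194, 0.981, 0.0, 0.001]
ft_force: [1.3, -0.2, -0.4]
opening: 0.0493
grasp_force: 0.0
```

>>> send_rows --steps '[{"slide": [-0.004,0.05,0],"turn": -0.06},{"slide": [-0.009,0.1,0],"turn": -0.12},{"slide": [-0.014,0.15,0],"turn": -0.18},{"slide": [-0.018,0.19,0],"turn": -0.232},{"slide": [-0.019,0.205,0],"turn": -0.232}]'

```text
t: 58.32
position: [0.582, 0.1443, 0.2494]
orientation: [0.01, 1.0, 0.001, 0.0]
ft_force: [0.1, -0.7, 0.2]
opening: 0.0495
grasp_force: 0.0
```

>>> send_rows --steps '[{"slide": [0,0,0],"turn": 0},{"slide": [0,0,0],"turn": 0},{"slide": [0,0,0],"turn": 0},{"slide": [0,0,0],"turn": 0},{"slide": [0,0,0],"turn": 0}]'

```text
t: 58.73
position: [0.5803, 0.1394, 0.2505]
orientation: [0.015, 1.0, -0.0, 0.0]
ft_force: [0.5, -0.3, 0.3]
opening: 0.0496
grasp_force: 0.0
```

>>> send_rows --steps '[{"slide": [0,0,0],"turn": 0},{"slide": [0,0,0],"turn": 0},{"slide": [0,0,0],"turn": 0},{"slide": [0,0,0],"turn": 0},{"slide": [0,0,0],"turn": 0}]'

```text
t: 59.15
position: [0.5807, 0.1406, 0.2502]
orientation: [0.014, 1.0, 0.0, 0.0]
ft_force: [-0.4, 0.9, 0.2]
opening: 0.0496
grasp_force: 0.0
```

```bash
python3 - <<'E'
from h import *
o=r.get_obs();print(o['t'],o['position'],abs(o['joint_vel']).max(),to(0,0,0)[2])
p,d,c=snap('wrist','w20');np.savez('w20.npz',p=p,d=d,**c)
cv2.imwrite('pics/w20c.png',cv2.cvtColor(cv2.resize(p[120:360,120:440],None,fx=2.5,fy=2.5,interpolation=cv2.INTER_CUBIC),cv2.COLOR_RGB2BGR))
E
```

```text
59.15 [0.58065518 0.14055038 0.25016286] 0.003235949505526374 178.44
```

View pics/w20c.png

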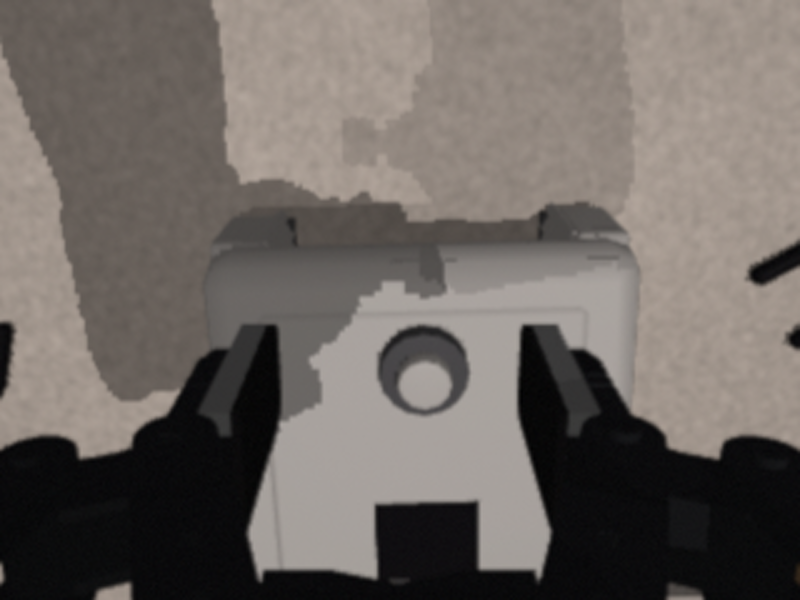

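```bash
python3 - <<'E'
from h import *
c=dict(np.load('w20.npz'));d=c['d']
f=lambda u,v:(120+(u+.5)/2.5-.5,120+(v+.5)/2.5-.5)
A=lambda uv,z:ray(c,f(*uv),z)[0,:2]*1000
def seg(n,a,b,z):
    a,b=A(a,z),A(b,z);print(n,a.round(1),b.round(1),'mid',((a+b)/2).round(1),'len',round(np.linalg.norm(b-a),1),'head',round(np.degrees(np.arctan2(b[1]-a[1],b[0]-a[0]))-90,2))
seg('panel',(275,318),(586,308),.092)
seg('hood top front',(215,252),(632,240),.085)
seg('display',(375,503),(478,501),.092)
for z in(0,.02,.05): seg('mouth %g'%z,(295,218),(543,212),z)
seg('mouth top line',(297,245),(540,240),.09)
print('button',A((425,384),.111),'ring',A((423,370),.098))
g=lambda u,v:height(d,c,*f(u,v))
print('h: btn',g(425,384),'panel',g(450,450),'legs',g(260,228),g(590,220),[g(295,y) for y in(210,218,226,234,242)],[g(543,y) for y in(205,212,220,228,236)])
# depth rows: height profile across the hood at row 290 (crop) and along col 330
print([ (x,g(x,285)) for x in range(190,240,5)],[(x,g(x,285)) for x in range(615,660,5)])
print([(y,g(500,y)) for y in range(205,300,7)])
E
```

```text
panel [638.7  84.7] [637.8 221.1] mid [638.3 152.9] len 136.3 head 0.38
hood top front [609.8  59.5] [609.4 241.5] mid [609.6 150.5] len 182.0 head 0.13
display [735.1 125.1] [735.4 174.1] mid [735.2 149.6] len 48.9 head -0.32
mouth 0 [619.2  82.5] [619.6 219. ] mid [619.4 150.8] len 136.5 head -0.16
mouth 0.02 [613.6  85.6] [614.  215.1] mid [613.8 150.3] len 129.5 head -0.16
mouth 0.05 [605.2  90.2] [605.5 209.3] mid [605.4 149.7] len 119.1 head -0.16
mouth top line [606.   96.3] [606.6 200.5] mid [606.3 148.4] len 104.2 head -0.37
button [662.44104582 149.53060414] ring [662.66005826 149.09710291]
h: btn 110.6 panel 90.0 legs 28.9 32.2 [-0.7, -1.1, 9.4, 9.3, 10.0] [0.7, -0.1, 6.1, 6.4, 7.2]
[(190, 0.2), (195, 0.0), (200, 0.5), (205, 75.3), (210, 83.0), (215, 84.6), (220, 85.8), (225, 87.3), (230, 86.6), (235, 87.7)] [(615, 90.0), (620, 88.2), (625, 87.8), (630, 87.3), (635, 85.4), (640, 84.0), (645, 0.8), (650, -1.5), (655, 0.4)]
[(205, -0.2), (212, 0.3), (219, -0.8), (226, -1.4), (233, -0.9), (240, 0.4), (247, 73.0), (254, 78.8), (261, 84.2), (268, 87.2), (275, 86.4), (282, 87.7), (289, 89.8), (296, 88.7)]
```

The lamp measures as a heading of about 0°, centre y of about 150 mm, front face at x of about 611 mm and button at (662.4,149.5). The button's height of 110.6 mm matches the 111 mm given. Next I go to the pull.

>>> send_rows --steps '[{"slide": [0.015,-0.025,0],"turn": 0},{"slide": [0.04,-0.07,0],"turn": 0},{"slide": [0.065,-0.115,0],"turn": 0},{"slide": [0.09,-0.16,0],"turn": 0},{"slide": [0.115,-0.205,0],"turn": 0}]'

```text
t: 59.62
position: [0.4892, -0.0116, 0.25]
orientation: [0.013, 1.0, -0.0, 0.0]
ft_force: [-0.3, -0.7, -0.0]
opening: 0.0492
grasp_force: 0.0
```

>>> send_rows --steps '[{"slide": [0.02,-0.036,0.03],"turn": 0.06},{"slide": [0.04,-0.072,0.06],"turn": 0.12},{"slide": [0.06,-0.11,0.09],"turn": 0.18},{"slide": [0.076,-0.14,0.12],"turn": 0.23},{"slide": [0.085,-0.154,0.15],"turn": 0.23}]'

```text
t: 60.03
position: [0.4222, -0.1265, 0.1369]
orientation: [0.196, 0.981, -0.0, 0.0]
ft_force: [-0.3, 0.2, -0.5]
opening: 0.0496
grasp_force: 0.0
```

>>> send_rows --steps '[{"slide": [0,0,0],"turn": 0},{"slide": [0,0,0],"turn": 0},{"slide": [0,0,0],"turn": 0},{"slide": [0,0,0],"turn": 0},{"slide": [0,0,0],"turn": 0}]'

```text
t: 60.45
position: [0.4249, -0.1242, 0.1389]
orientation: [0.192, 0.981, -0.0, 0.001]
ft_force: [-0.7, -0.0, -0.3]
opening: 0.0497
grasp_force: 0.0
```

>>> send_rows --steps '[{"slide": [0,0,0],"turn": 0},{"slide": [0,0,0],"turn": 0},{"slide": [0,0,0],"turn": 0},{"slide": [0,0,0],"turn": 0},{"slide": [0,0,0],"turn": 0}]'

```text
t: 60.87
position: [0.4235, -0.1243, 0.1376]
orientation: [0.193, 0.981, 0.0, 0.0]
ft_force: [0.9, -0.2, -0.3]
opening: 0.0495
grasp_force: 0.0
```

```bash
python3 - <<'E'
from h import *
o=r.get_obs();print(o['t'],o['position'],abs(o['joint_vel']).max(),o['opening'])
p,d,c=snap('wrist','w21')
h=cv2.cvtColor(p,cv2.COLOR_RGB2HSV)[...,2];cs,_=cv2.findContours((h<45).astype(np.uint8),0,2)
for k in cs:
    if cv2.contourArea(k)>60 and k[:,0,1].max()<290 and abs(k[:,0,0].mean()-280)<60: print('black',cv2.minAreaRect(k),ray(c,cv2.minAreaRect(k)[0],.048))
print(to(.4235,-.1243,.0185,157.7))
E
```

```text
60.8667 [ 0.42347005 -0.12435     0.13762272] 0.0031199688298753454 0.049539139152970084
black ((250.0, 255.5), (3.0, 22.0), 90.0) [[ 0.44875451 -0.16161385  0.048     ]]
black ((279.5, 209.5), (49.0, 11.0), 90.0) [[ 0.42037406 -0.1227564   0.048     ]]
(array([-0.000e+00,  1.000e-04,  1.588e-01]), np.float64(0.0006), np.float64(157.76))
```

>>> send_rows --steps '[{"slide": [0,0,0.03],"turn": 0},{"slide": [0,0,0.07],"turn": 0},{"slide": [0,0,0.11],"turn": 0},{"slide": [0,0,0.14],"turn": 0},{"slide": [0,0,0.152],"turn": 0}]'

```text
t: 61.33
position: [0.4213, -0.1234, 0.0208]
orientation: [0.193, 0.981, 0.001, -0.002]
ft_force: [-0.9, -0.1, -0.9]
opening: 0.0498
grasp_force: 0.0
```

>>> send_rows --steps '[{"slide": [0,0,0],"turn": 0},{"slide": [0,0,0],"turn": 0},{"slide": [0,0,0],"turn": 0},{"slide": [0,0,0],"turn": 0},{"slide": [0,0,0],"turn": 0}]'

```text
t: 61.75
position: [0.4246, -0.125, 0.0249]
orientation: [0.193, 0.981, -0.0, 0.001]
ft_force: [-0.6, 0.9, -0.8]
opening: 0.0497
grasp_force: 0.0
```

>>> send_rows --steps '[{"slide": [0,0,0.003],"turn": 0},{"slide": [0,0,0.003],"turn": 0},{"slide": [0,0,0.003],"turn": 0},{"slide": [0,0,0.003],"turn": 0},{"slide": [0,0,0.003],"turn": 0}]' --grip 0

```text
t: 62.17
position: [0.4235, -0.1244, 0.0216]
orientation: [0.193, 0.981, 0.0, 0.0]
ft_force: [-0.8, 0.8, 5.0]
opening: 0.0092
grasp_force: 59.0
```

>>> send_rows --steps '[{"slide": [0,0,0],"turn": 0},{"slide": [0,0,0],"turn": 0},{"slide": [0,0,-0.001],"turn": 0},{"slide": [0,0,-0.002],"turn": 0},{"slide": [0,0,-0.002],"turn": 0}]'

```text
t: 62.58
position: [0.4229, -0.1242, 0.0224]
orientation: [0.193, 0.981, 0.0, -0.001]
ft_force: [0.3, -0.5, -3.3]
opening: 0.0088
grasp_force: 58.3
```

>>> send_rows --steps '[{"slide": [0,0,0],"turn": -0.006},{"slide": [0,0,0],"turn": -0.018},{"slide": [0,0,0],"turn": -0.034},{"slide": [0,0,0],"turn": -0.052},{"slide": [0,0,0],"turn": -0.07}]'

```text
t: 63.0
position: [0.423, -0.1243, 0.0225]
orientation: [0.138, 0.99, 0.0, -0.0]
ft_force: [-0.1, -0.5, -2.9]
opening: 0.0089
grasp_force: 58.4
```

>>> send_rows --steps '[{"slide": [0,0,0],"turn": -0.02},{"slide": [0,0,0],"turn": -0.04},{"slide": [0,0,0],"turn": -0.06},{"slide": [0,0,0],"turn": -0.08},{"slide": [0,0,0],"turn": -0.1}]'

```text
t: 63.42
position: [0.423, -0.1243, 0.0225]
orientation: [0.059, 0.998, 0.0, -0.0]
ft_force: [0.6, -0.5, -2.5]
opening: 0.0089
grasp_force: 58.4
```

>>> send_rows --steps '[{"slide": [0,0,0],"turn": -0.02},{"slide": [0,0,0],"turn": -0.04},{"slide": [0,0,0],"turn": -0.058},{"slide": [0,0,0],"turn": -0.07},{"slide": [0,0,0],"turn": -0.078}]'

```text
t: 63.83
position: [0.4231, -0.1243, 0.0226]
orientation: [-0.001, 1.0, 0.0, -0.0]
ft_force: [-0.1, -0.5, -3.8]
opening: 0.009
grasp_force: 58.4
```

>>> send_rows --steps '[{"slide": [0,0,0],"turn": 0},{"slide": [0,0.004,0],"turn": 0},{"slide": [0,0.012,0],"turn": 0},{"slide": [0,0.024,0],"turn": 0},{"slide": [0,0.038,0],"turn": 0}]'

```text
t: 64.25
position: [0.4232, -0.0951, 0.0228]
orientation: [-0.0, 1.0, 0.0, -0.0]
ft_force: [-0.4, -0.2, -3.4]
opening: 0.009
grasp_force: 58.4
```

>>> send_rows --steps '[{"slide": [0,0.016,0],"turn": 0},{"slide": [0,0.032,0],"turn": 0},{"slide": [0,0.048,0],"turn": 0},{"slide": [0,0.064,0],"turn": 0},{"slide": [0,0.08,0],"turn": 0}]'

```text
t: 64.67
position: [0.4229, -0.0342, 0.0228]
orientation: [-0.001, 1.0, 0.0, -0.0]
ft_force: [0.2, 0.5, -4.2]
opening: 0.0094
grasp_force: 58.4
```

>>> send_rows --steps '[{"slide": [0,0.016,0],"turn": 0},{"slide": [0,0.032,0],"turn": 0},{"slide": [0,0.048,0],"turn": 0},{"slide": [0,0.064,0],"turn": 0},{"slide": [0,0.08,0],"turn": 0}]'

```text
t: 65.08
position: [0.4226, 0.0258, 0.0228]
orientation: [-0.001, 1.0, 0.0, -0.0]
ft_force: [-1.0, -0.2, -4.6]
opening: 0.0088
grasp_force: 58.4
```

```bash
python3 - <<'E'
from h import *
o=r.get_obs();print(o['t'],o['position'],o['opening'],o['ft_force'])
print(to(.43,.15,.0224,180.1))
p,d,c=snap('wrist','w22')
cv2.imwrite('pics/w22c.png',cv2.cvtColor(cv2.resize(p[100:400,100:460],None,fx=2,fy=2,interpolation=cv2.INTER_CUBIC),cv2.COLOR_RGB2BGR))
E
```

```text
65.0833 [0.42260105 0.02579947 0.02282187] 0.008811943294296219 [-1.0368185  -0.18496815 -4.63781692]
(array([-0.0102,  0.1656,  0.0007]), np.float64(0.0003), np.float64(-179.87))
```

View pics/w22c.png

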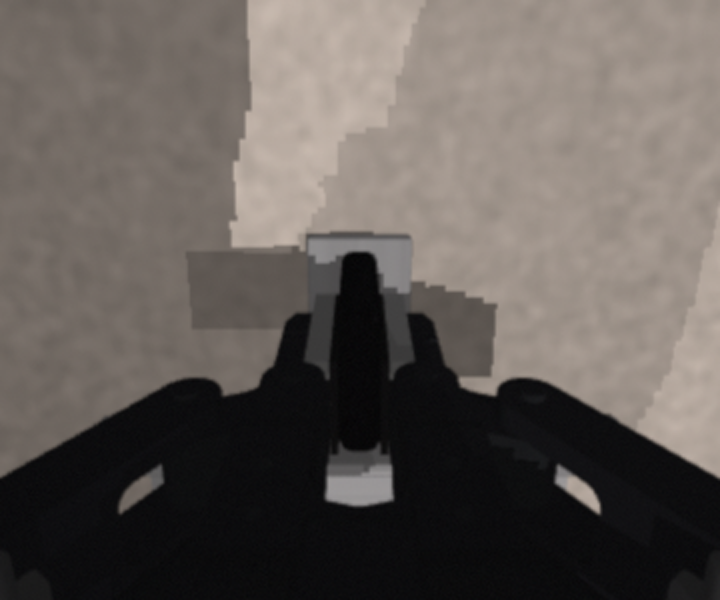

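The pull is pinched centrally at (360,350), with the tongue straight. I continue sideways to the lamp's axis.

>>> send_rows --steps '[{"slide": [0,0.016,0],"turn": 0},{"slide": [0,0.032,0],"turn": 0},{"slide": [0,0.048,0],"turn": 0},{"slide": [0,0.064,0],"turn": 0},{"slide": [0,0.08,0],"turn": 0}]'

```text
t: 65.55
position: [0.4225, 0.0854, 0.0228]
orientation: [-0.001, 1.0, 0.0, -0.0]
ft_force: [-0.5, 0.1, -4.0]
opening: 0.0091
grasp_force: 58.7
```

>>> send_rows --steps '[{"slide": [0,0.016,0],"turn": 0},{"slide": [0,0.032,0],"turn": 0},{"slide": [0,0.048,0],"turn": 0},{"slide": [0,0.062,0],"turn": 0},{"slide": [0,0.074,0],"turn": 0}]'

```text
t: 65.97
position: [0.4225, 0.1409, 0.0228]
orientation: [-0.001, 1.0, 0.0, -0.0]
ft_force: [0.1, -0.0, -5.0]
opening: 0.0093
grasp_force: 58.7
```

>>> send_rows --steps '[{"slide": [0,0.007,0],"turn": 0},{"slide": [0,0.01,0],"turn": 0},{"slide": [0,0.011,0],"turn": 0},{"slide": [0,0.0115,0],"turn": 0},{"slide": [0,0.0115,0],"turn": 0}]'

```text
t: 66.38
position: [0.4231, 0.1479, 0.0228]
orientation: [-0.0, 1.0, -0.0, -0.0]
ft_force: [-0.6, 0.6, -4.8]
opening: 0.0088
grasp_force: 58.8
```

>>> send_rows --steps '[{"slide": [0,0,0],"turn": 0},{"slide": [0,0,0],"turn": 0},{"slide": [0,0,0],"turn": 0},{"slide": [0,0,0],"turn": 0}]'

```text
t: 66.72
position: [0.4232, 0.148, 0.0229]
orientation: [-0.0, 1.0, 0.0, 0.0]
ft_force: [-1.0, 0.0, -4.0]
opening: 0.0082
grasp_force: 58.8
```

```bash
python3 - <<'E'
from h import *
o=r.get_obs();print(o['t'],o['position'],o['opening'],o['ft_force'],to(0,0,0)[2])
p,d,c=snap('top','t3')
for k in pieces(p,c,.020,250,1600):
    if k[1][0]<650: print(*k)
cv2.imwrite('pics/t3c.png',cv2.cvtColor(cv2.resize(p[100:300,150:310],None,fx=4,fy=3,interpolation=cv2.INTER_CUBIC),cv2.COLOR_RGB2BGR))
E
```

```text
66.7167 [0.42315622 0.14795954 0.02286126] 0.008217992504164235 [-0.97429056  0.04162712 -3.99117598] -179.96
[205. 220.] [555.5 174.   30.4  27.8   1.6 536.1]
```

View pics/t3c.png

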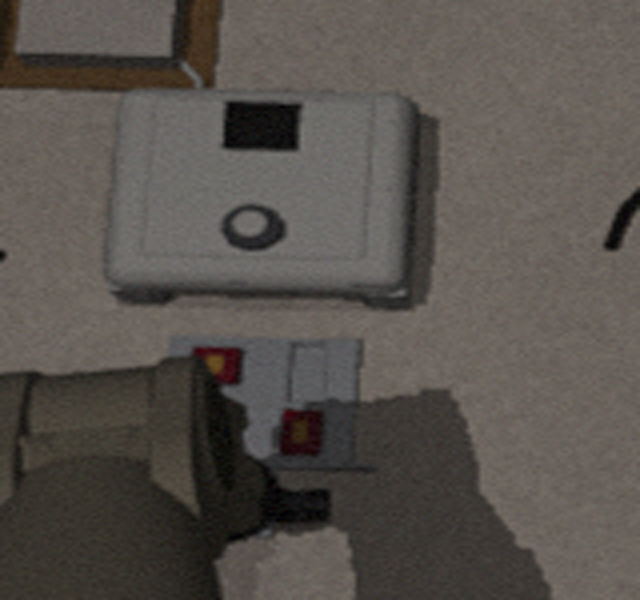

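The top crop shows the tray in front of the mouth, its rear edge at (170–362,338) and the lamp centred about 3 px to the left. That agrees with the remaining 2 mm shift to y=150. Now I insert it gently.

>>> send_rows --steps '[{"slide": [0,0.0027,0],"turn": 0},{"slide": [-0.003,0.0027,0],"turn": 0},{"slide": [-0.01,0.0027,0],"turn": 0},{"slide": [-0.02,0.0027,0],"turn": 0},{"slide": [-0.03,0.0027,0],"turn": 0}]'

```text
t: 67.18
position: [0.4467, 0.1503, 0.023]
orientation: [-0.001, 1.0, 0.0, 0.0]
ft_force: [0.9, -0.1, -4.8]
opening: 0.0088
grasp_force: 58.8
```

>>> send_rows --steps '[{"slide": [-0.01,0,0],"turn": 0},{"slide": [-0.02,0,0],"turn": 0},{"slide": [-0.03,0,0],"turn": 0},{"slide": [-0.035,0,0],"turn": 0},{"slide": [-0.04,0,0],"turn": 0}]'

```text
t: 67.6
position: [0.4763, 0.1502, 0.0227]
orientation: [-0.001, 1.0, 0.0, -0.0]
ft_force: [-0.7, 0.7, -3.7]
opening: 0.009
grasp_force: 58.8
```

>>> send_rows --steps '[{"slide": [0,0,0],"turn": 0},{"slide": [0,0,0],"turn": 0},{"slide": [0,0,0],"turn": 0}]'

```text
t: 67.85
position: [0.4751, 0.1503, 0.0227]
orientation: [-0.001, 1.0, 0.0, -0.0]
ft_force: [-1.0, 0.0, -3.9]
opening: 0.0089
grasp_force: 58.8
```

>>> send_rows --steps '[{"slide": [-0.005,0,0],"turn": 0},{"slide": [-0.013,0,0],"turn": 0},{"slide": [-0.022,0,0],"turn": 0},{"slide": [-0.031,0,0],"turn": 0},{"slide": [-0.04,0,0],"turn": 0}]'

```text
t: 68.27
position: [0.5068, 0.1503, 0.0229]
orientation: [-0.001, 1.0, 0.0, 0.0]
ft_force: [0.3, -0.4, -3.5]
opening: 0.0088
grasp_force: 58.8
```

>>> send_rows --steps '[{"slide": [-0.01,0,0],"turn": 0},{"slide": [-0.02,0,0],"turn": 0},{"slide": [-0.03,0,0],"turn": 0},{"slide": [-0.04,0,0],"turn": 0},{"slide": [-0.05,0,0],"turn": 0}]'

```text
t: 68.68
position: [0.5439, 0.1503, 0.0227]
orientation: [-0.001, 1.0, 0.0, -0.0]
ft_force: [-0.3, -0.3, -4.4]
opening: 0.0088
grasp_force: 58.7
```

>>> send_rows --steps '[{"slide": [-0.005,0,0],"turn": 0},{"slide": [-0.01,0,0],"turn": 0},{"slide": [-0.014,0,0],"turn": 0},{"slide": [-0.017,0,0],"turn": 0},{"slide": [-0.019,0,0],"turn": 0}]'

```text
t: 69.1
position: [0.5574, 0.1504, 0.0228]
orientation: [-0.001, 1.0, 0.0, -0.0]
ft_force: [-0.0, 0.8, -4.1]
opening: 0.0092
grasp_force: 58.8
```

>>> send_rows --steps '[{"slide": [-0.003,0,0],"turn": 0},{"slide": [-0.006,0,0],"turn": 0},{"slide": [-0.009,0,0],"turn": 0},{"slide": [-0.011,0,0],"turn": 0},{"slide": [-0.012,0,0],"turn": 0}]'

```text
t: 69.52
position: [0.5667, 0.1504, 0.0229]
orientation: [-0.001, 1.0, 0.0, 0.0]
ft_force: [1.4, 0.2, -3.5]
opening: 0.0092
grasp_force: 58.8
```

>>> send_rows --steps '[{"slide": [0,0,0],"turn": 0},{"slide": [-0.001,0,0],"turn": 0},{"slide": [-0.002,0,0],"turn": 0},{"slide": [-0.003,0,0],"turn": 0},{"slide": [-0.004,0,0],"turn": 0}]'

```text
t: 69.93
position: [0.5681, 0.1504, 0.0227]
orientation: [-0.001, 1.0, 0.0, -0.001]
ft_force: [-5.9, -0.1, -0.5]
opening: 0.0089
grasp_force: 59.2
```

>>> send_rows --steps '[{"slide": [-0.002,0,0.0005],"turn": 0},{"slide": [-0.003,0,0.001],"turn": 0},{"slide": [-0.004,0,0.0015],"turn": 0},{"slide": [-0.004,0,0.002],"turn": 0},{"slide": [-0.004,0,0.002],"turn": 0}]'

```text
t: 70.35
position: [0.5679, 0.1504, 0.0217]
orientation: [-0.001, 1.0, -0.0, -0.004]
ft_force: [-15.1, -0.3, 9.4]
opening: 0.0089
grasp_force: 60.9
```

>>> send_rows --steps '[{"slide": [0,0,0],"turn": 0},{"slide": [0,0,0],"turn": 0},{"slide": [0,0,0],"turn": 0}]'

```text
t: 70.6
position: [0.5679, 0.1504, 0.0216]
orientation: [-0.001, 1.0, -0.0, -0.004]
ft_force: [-13.5, -0.9, 9.6]
opening: 0.0089
grasp_force: 60.9
```

```bash
python3 - <<'E'
from h import *
o=r.get_obs();print(o['t'],o['position'],o['opening'],o['ft_force'])
p,d,c=snap('scene','s2')
uv=proj(c,[.61,.15,.03])[0].astype(int);u,v=uv;print(uv)
cv2.imwrite('pics/s2c.png',cv2.cvtColor(cv2.resize(p[v-60:v+60,u-80:u+80],None,fx=5,fy=5,interpolation=cv2.INTER_CUBIC),cv2.COLOR_RGB2BGR))
E
```

```text
70.6 [0.56791337 0.15038546 0.02164633] 0.008861288624875499 [-13.45605584  -0.86569524   9.55897866]
[331 201]
```

>>> send_rows --steps '[{"slide": [0,0,0],"turn": 0},{"slide": [0.005,0,-0.002],"turn": 0},{"slide": [0.006,0,-0.003],"turn": 0},{"slide": [0.006,0,-0.003],"turn": 0},{"slide": [0.006,0,-0.003],"turn": 0}]' --grip 0.5

```text
t: 71.07
position: [0.5687, 0.1504, 0.0242]
orientation: [-0.001, 1.0, 0.0, 0.001]
ft_force: [-0.1, -0.3, 0.9]
opening: 0.0424
grasp_force: 0.0
```

>>> send_rows --steps '[{"slide": [0,0,-0.02],"turn": 0},{"slide": [0,0,-0.06],"turn": 0},{"slide": [0,0,-0.11],"turn": 0},{"slide": [0,0,-0.16],"turn": 0},{"slide": [0,0,-0.2],"turn": 0}]'

```text
t: 71.48
position: [0.5687, 0.1504, 0.1765]
orientation: [-0.001, 1.0, 0.0, 0.001]
ft_force: [1.2, 0.3, -0.2]
opening: 0.0428
grasp_force: 0.0
```

>>> send_rows --steps '[{"slide": [0,0,-0.03],"turn": 0},{"slide": [0,0,-0.06],"turn": 0},{"slide": [0,0,-0.06],"turn": 0},{"slide": [0,0,-0.06],"turn": 0},{"slide": [0,0,-0.06],"turn": 0}]'

```text
t: 71.9
position: [0.5677, 0.1503, 0.2179]
orientation: [-0.001, 1.0, 0.0, -0.0]
ft_force: [-0.2, -0.5, 0.2]
opening: 0.0427
grasp_force: 0.0
```

>>> send_rows --steps '[{"slide": [0,0,0],"turn": 0},{"slide": [0,0,0],"turn": 0},{"slide": [0,0,0],"turn": 0},{"slide": [0,0,0],"turn": 0}]' --grip 0

```text
t: 72.23
position: [0.5675, 0.1503, 0.2177]
orientation: [-0.001, 1.0, -0.0, -0.001]
ft_force: [-0.3, -0.5, 0.6]
opening: -0.0001
grasp_force: 0.0
```

```bash
python3 - <<'E'
from h import *
o=r.get_obs();print(o['t'],o['position'],o['opening'],abs(o['joint_vel']).max())
p,d,c=snap('wrist','w23');np.savez('w23.npz',p=p,d=d,**c)
cv2.imwrite('pics/w23c.png',cv2.cvtColor(cv2.resize(p[120:360,120:440],None,fx=2.5,fy=2.5,interpolation=cv2.INTER_CUBIC),cv2.COLOR_RGB2BGR))
E
```

```text
72.2333 [0.56745402 0.15032849 0.2177043 ] -0.00013881150000141004 0.005908125911778844
```

View pics/w23c.png

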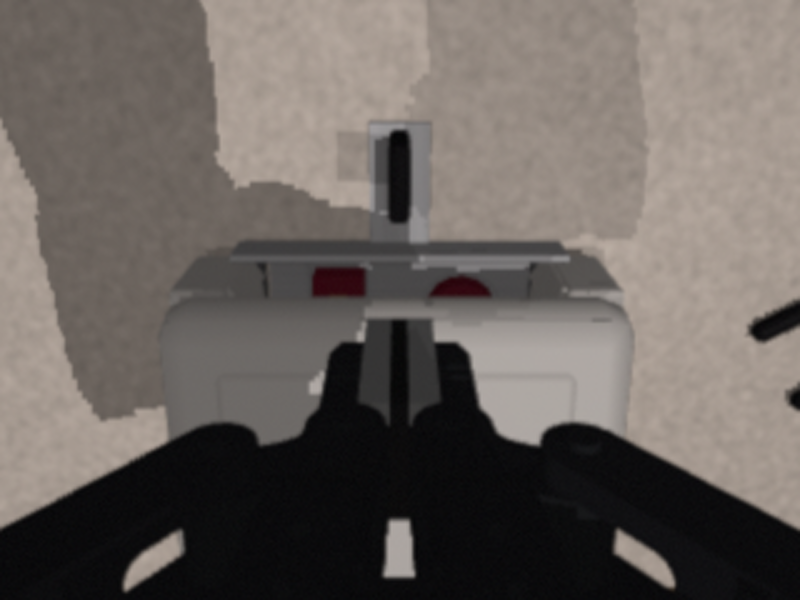

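```bash
python3 - <<'E'
from h import *
c=dict(np.load('w23.npz'));f=lambda u,v:(120+(u+.5)/2.5-.5,120+(v+.5)/2.5-.5)
A=lambda u,v,z:(ray(c,f(u,v),z)[0,:2]*1000).round(1)
print('panel top front',A(240,243,.024),A(562,243,.024),'rear',A(236,261,.024),A(568,258,.024))
print('leg foot z0',A(205,252,0),A(595,252,0),'leg foot outer',A(172,290,0.03))
print('pull',A(399,177,.048),'hood top front',A(300,303,.085))
g=lambda u,v:height(c['d'],c,*f(u,v))
for x in (215,590): print([(y,g(x,y)) for y in range(240,300,6)])
print('red tops',g(340,285),g(462,288))
print(to(.6622,.150,.135,None))
E
```

```text
panel top front [603.6  74.9] [603.6 228.3] rear [612.7  72.5] [611.1 231.6]
leg foot z0 [616.2  51.3] [616.1 251.1] leg foot outer [625.3  42.5]
pull [566.1 150.6] hood top front [609.2 111.1]
[(240, -0.6), (246, -0.7), (252, -1.5), (258, -0.2), (264, 23.4), (270, 30.6), (276, 40.7), (282, 45.8), (288, 52.1), (294, 58.5)]
[(240, -0.1), (246, -0.2), (252, 0.9), (258, -0.5), (264, 23.3), (270, 29.9), (276, 39.4), (282, 47.3), (288, 52.0), (294, 58.6)]
red tops 19.8 18.8
(array([-0.1263, -0.0006,  0.1104]), 0, np.float64(-179.93))
```

The wrist crop shows the panel flush against the lamp face: panel rear at about x=612 and face at about 612–613. Both visible pendants are seated. Now I press the button.

>>> send_rows --steps '[{"slide": [-0.03,0,0],"turn": 0},{"slide": [-0.07,0,0],"turn": 0},{"slide": [-0.1,0,0.02],"turn": 0},{"slide": [-0.12,0,0.05],"turn": 0},{"slide": [-0.126,0,0.08],"turn": 0}]'

```text
t: 72.7
position: [0.6654, 0.1502, 0.1579]
orientation: [-0.0, 1.0, 0.0, 0.002]
ft_force: [-0.3, -0.8, 0.1]
opening: 0.0002
grasp_force: 0.0
```

>>> send_rows --steps '[{"slide": [0,0,0.01],"turn": 0},{"slide": [0,0,0.02],"turn": 0},{"slide": [0,0,0.02],"turn": 0},{"slide": [0,0,0.02],"turn": 0},{"slide": [0,0,0.02],"turn": 0}]'

```text
t: 73.12
position: [0.6627, 0.1507, 0.1455]
orientation: [-0.001, 1.0, 0.0, 0.001]
ft_force: [0.2, -0.4, -0.8]
opening: -0.0002
grasp_force: 0.0
```

>>> send_rows --steps '[{"slide": [0,0,0],"turn": 0},{"slide": [0,0,0],"turn": 0},{"slide": [0,0,0],"turn": 0},{"slide": [0,0,0],"turn": 0},{"slide": [0,0,0],"turn": 0}]'

```text
t: 73.53
position: [0.6625, 0.1505, 0.1439]
orientation: [-0.001, 1.0, 0.0, 0.0]
ft_force: [-0.3, -0.3, 0.9]
opening: 0.0001
grasp_force: 0.0
```

>>> send_rows --steps '[{"slide": [0,0,0.012],"turn": 0},{"slide": [0,0,0.024],"turn": 0},{"slide": [0,0,0.034],"turn": 0},{"slide": [0,0,0.04],"turn": 0},{"slide": [0,0,0.042],"turn": 0}]'

```text
t: 73.95
position: [0.6614, 0.1504, 0.1102]
orientation: [-0.001, 1.0, -0.0, -0.001]
ft_force: [-0.9, 0.0, 1.1]
opening: 0.0
grasp_force: 0.8
```

>>> send_rows --steps '[{"slide": [0,0,0.002],"turn": 0},{"slide": [0,0,0.004],"turn": 0},{"slide": [0,0,0.006],"turn": 0},{"slide": [0,0,0.008],"turn": 0},{"slide": [0,0,0.01],"turn": 0}]'

```text
t: 74.37
position: [0.6624, 0.1505, 0.1059]
orientation: [-0.001, 1.0, 0.0, 0.0]
ft_force: [-6.7, -1.7, 16.1]
opening: -0.0003
grasp_force: 8.0
```

>>> send_rows --steps '[{"slide": [0,0,0.001],"turn": 0},{"slide": [0,0,0.002],"turn": 0},{"slide": [0,0,0.003],"turn": 0},{"slide": [0,0,0.003],"turn": 0},{"slide": [0,0,0.003],"turn": 0}]'

```text
t: 74.78
position: [0.6624, 0.1505, 0.1058]
orientation: [-0.001, 1.0, 0.0, 0.001]
ft_force: [-7.3, -1.4, 16.5]
opening: 0.0003
grasp_force: 8.4
```

Fully pressed: 5 mm of travel, with a hard stop at 16 N. I raise the tool clear and check everything.

>>> send_rows --steps '[{"slide": [0,0,-0.02],"turn": 0},{"slide": [0,0,-0.05],"turn": 0},{"slide": [0,0,-0.09],"turn": 0},{"slide": [0,0,-0.13],"turn": 0},{"slide": [0,0,-0.16],"turn": 0}]'

```text
t: 75.2
position: [0.6632, 0.1506, 0.2251]
orientation: [-0.001, 1.0, 0.0, 0.002]
ft_force: [0.8, 0.1, 0.3]
opening: -0.0
grasp_force: 0.0
```

>>> send_rows --steps '[{"slide": [0.04,0,0],"turn": 0},{"slide": [0.09,0,0],"turn": 0},{"slide": [0.14,0,0],"turn": 0},{"slide": [0.14,0,0],"turn": 0},{"slide": [0.14,0,0],"turn": 0}]'

```text
t: 75.62
position: [0.555, 0.1505, 0.2224]
orientation: [-0.001, 1.0, -0.0, -0.0]
ft_force: [0.3, -0.2, 0.3]
opening: -0.0001
grasp_force: 0.0
```

>>> send_rows --steps '[{"slide": [0,0,0],"turn": 0},{"slide": [0,0,0],"turn": 0},{"slide": [0,0,0],"turn": 0},{"slide": [0,0,0],"turn": 0},{"slide": [0,0,0],"turn": 0}]'

```text
t: 76.03
position: [0.5582, 0.1503, 0.2221]
orientation: [-0.0, 1.0, 0.0, 0.0]
ft_force: [-0.1, 0.5, -0.5]
opening: -0.0002
grasp_force: 0.0
```

```bash
python3 - <<'E'
from h import *
o=r.get_obs();print(o['t'],o['position'],o['ft_force'])
p,d,c=snap('wrist','w24')
h=cv2.cvtColor(p,cv2.COLOR_RGB2HSV)[...,2];cs,_=cv2.findContours((h<45).astype(np.uint8),0,2)
for k in cs:
    if cv2.contourArea(k)>60 and k[:,0,1].max()<250: print('black',cv2.minAreaRect(k),ray(c,cv2.minAreaRect(k)[0],.048))
cv2.imwrite('pics/w24c.png',cv2.cvtColor(p,cv2.COLOR_RGB2BGR))
p,d,c=snap('scene')
for k in pieces(p,c,.022,250,1600):
    if 350<k[1][0]<600 and -450<k[1][1]<450: print('scene',*k,[height(d,c,k[0][0]+a,k[0][1]+b) for a,b in((0,0),(-3,-1),(3,1))])
E
```

```text
76.0333 [0.55823319 0.15031381 0.22212862] [-0.12139642  0.48949011 -0.45812405]
black ((279.0, 196.5), (35.0, 8.0), 90.0) [[0.56486838 0.15029222 0.048     ]]
scene [183. 276.] [ 521.5 -360.8   34.5   34.1   10.5  899.9] [24.3, 21.1, 19.6]
scene [173. 266.] [ 474.7 -363.9   34.8   36.1    6.4  885.7] [26.4, 23.1, 26.3]
scene [164. 257.] [ 426.5 -366.4   41.9   26.4    4.2  856.3] [26.1, 22.0, 23.4]
```

View pics/w24c.png

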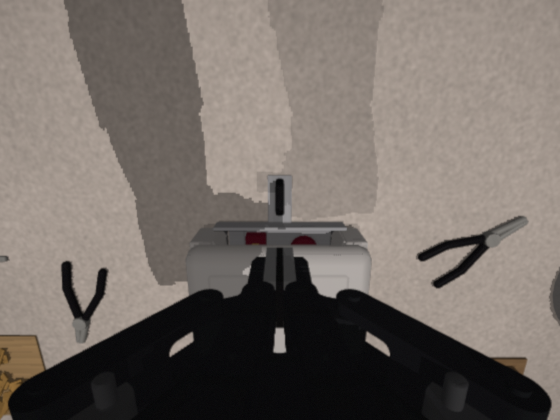

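The tray is home, its panel at (280,227) is flush with the lamp's face, and the pendants at (256,239) and (303,240) are still seated. The three finished pieces lie side by side in the dish.

```bash
python3 -c "
from plant import r
print(r.finish_job())"
```

```text
the job is handed in; nothing more can be done
None
```

The job is handed in after about 76 s: three finished pendants lie flat in the dish, three new ones are in their pockets, the tray is home in the lamp, and the start button was pressed through its full travel; the pliers, tweezers, jar and glue were left alone.

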